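Lock the tilting bin with U-bolts and load the reference weights

ROBOT

A 7-joint arm with a two-finger parallel gripper is mounted at the origin on the work surface. World frame = base frame: x ahead of the robot, y to its left, z up, the work surface at z = 0. Lengths are in m, angles in rad, forces in N, time in s.
With the tool pointing down it reaches from about 0.35 to 0.775 m from the base axis. Payload 3.1 kg.
Tool frame: the origin (TCP) lies at the very end of the fingers, on their centre line; the grasp point (between the pads) lies bot.pinch_z behind it (bot.pinch_z is the distance from the TCP to the grasp point, in m); z points along the fingers, y is the direction in which the jaws open and shut (so a half turn about z gives the same grasp; the last joint's range is limited). The gripper opens to 85 mm and grips with 20 to 120 N. Pads are 22 mm wide; open, the fingers measure 114 mm over their backs; the gripper's body (76 mm by 85 mm) begins 54 mm behind the grasp point. The pads swing forward as they close: fully open they stand 13 mm farther back than shut.
Start: joints at [-1.317, 0.311, 0.014, 1.512, -0.004, 1.319, -0.027], TCP at [0.16, 0.526, 0.231] pointing down, gripper open.
Joint ranges: [-2.7, 2.7], [-0.3, 1.91], [-1.27, 1.3], [0.12, 2.57], [-1.44, 4.58], [0.2, 2.03], [-3.05, 3.05]. Speed limits (rad/s): [2.79, 2.79, 3.14, 3.14, 3.14, 3.14, 3.14].

INTERFACE

Orientations are given as a unit quaternion [x, y, z, w].
In Python, from station import bot gives the robot as it stands.
- The arm moves only by the shell command python3 -m handwheel 'ROWS' [FORCE]. ROWS is text: rows parted by semicolons, each of 7 numbers parted by spaces: the turn, a rotation vector about the tool's x, y, z each as a share of 45 degrees, from -1 to 1, then the shift along the tool's x, y, z each as a share of 0.15 m, from -1 to 1, then the closure, from -1 (fully open) to 1 (shut). A call has 1 to 8 rows; each row is the pose to reach, as a shift and turn from the pose measured when the call began, along the tool's axes at that moment; what a row does not reach only later rows make up. A row lasts 1/8 s, in which the tool goes at most 62.5 mm and 10.7 degrees, less where a joint would pass 70% of its speed; a pose out of reach is approached as far as the arm can. A call with a number of a shift or a turn outside -1 to 1 is refused whole. A call with a gripper value outside its range is refused whole. The fingers move at their own pace and stop on an object; FORCE is the grip in N (left out, the last holds). Time passes only in rows, so rows that repeat a pose let the fingers close. It gives the time, the measured TCP pose, the force and the opening at its end, in the units of the state.
- bot.read_state(): the state, without advancing time (a new reading comes with each control period).
- bot.camera(name): name is "scene" or "side" or "wrist"; returns a dict with "frame" (480x640x3 uint8, red, green, blue), "depth" (480x640 float32, m along the optical axis (not along the pixel's ray), 0 where there is no reading), "fx", "fy", "cx", "cy" (pixels), "eye" and "rotation" of the camera in the world; the wrist camera has in their place "T_tool_cam" (4x4, takes a point from camera to tool coordinates, whose origin is the TCP and whose axes are the flange's). Camera axes: x right, y down, z forward; pixel columns grow to the right and rows downward; lengths in m; the calibration is good to about 2 mm. The wrist camera is an equidistant fisheye: a pixel r from the principal point sees the ray r / f radians off the axis. A picture is of the moment at which its call begins: read the wrist's pose just before it.
- bot.sign_off(): hands the job in, once; it reports no verdict.
The state is a dict: "t": time; "qpos": joint angles; "joint_vel": joint speeds; "joint_efforts": joint torques, N m; "tcp_pos": TCP position; "ee_rot": TCP orientation; "wrist_force": force on the tool from outside, world axes, zero at the start; "wrist_torque": the same for the moment, N m; "opening": opening from 0.0 (shut) to 1.0 (fully open).
Only numpy, scipy, OpenCV 4.12 (cv2) and the standard library are available. Lean on these libraries where they do the work, as an engineer would, in place of code of your own. Each camera call takes 0.05 s, during which the arm holds its last target. There are 200 camera calls.

TASK

Press the tail bar of the tilting bin down until the bin is level, then lock it: drop every U-bolt from the wooden rack over the bar, each with both legs through its own pair of bracket holes, until its crown rests on the bar. Only once all U-bolts are in, slide the reference weights from the bench fully home into the tubes of the bin, one to a tube, and leave the bin level and the other things on the bench undisturbed.

Things in the scene. Friction and masses are not known exactly. Their poses are not given: they have to be found in the camera images.
- bin (a joint): Tilt of the 194 mm long steel bin, rad: 0 level (hard stop), growing as the tail bar rises; starts 0.15 to 0.3. Stiff hinge (0.8 N m friction): it stays where left; about 4 N down on the bar's end moves it. Pivot axis: along the fixture's x, 68 mm above the bench, at tube2. Fixture x, y are those of the pair points; the bin lies at its +y end, the tail bar and bracket at -y.
- bar_end (a point): Point on top of the tail bar, 32 mm inboard of its free end; it tilts with the bin. The bar is a round steel post 24 mm thick that runs out 175 mm from the bin's end along the fixture's -y. With the bin level it lies horizontal straight above the line of the three hole pairs, its top 30 mm above the bracket plate, and this point is straight above pair1.
- pair1 (a point): Middle of hole pair 1 of the fixed steel bracket plate, at the plate's top face (60 mm above the bench, plate 10 mm thick, free space below it down to 10 mm above the bench). Its two 12 mm square holes lie 27 mm to either side along this point's x; z up. The pairs follow each other 50 mm apart along y, pair3 nearest the bin; the bar passes over the middle.
- pair2 (a point): Middle of hole pair 2 of the fixed steel bracket plate, at the plate's top face (60 mm above the bench, plate 10 mm thick, free space below it down to 10 mm above the bench). Its two 12 mm square holes lie 27 mm to either side along this point's x; z up. The pairs follow each other 50 mm apart along y, pair3 nearest the bin; the bar passes over the middle.
- pair3 (a point): Middle of hole pair 3 of the fixed steel bracket plate, at the plate's top face (60 mm above the bench, plate 10 mm thick, free space below it down to 10 mm above the bench). Its two 12 mm square holes lie 27 mm to either side along this point's x; z up. The pairs follow each other 50 mm apart along y, pair3 nearest the bin; the bar passes over the middle.
- tube1 (a point): Centre of the floor of aluminium tube 1 fixed upright in the bin: inside diameter 43 mm, 40 mm deep, open at the top (wall 3 mm). Tilts with the bin; when level the floor is 58 mm above the bench. Tubes are 60 mm apart along y, tube1 nearest the tail bar, tube2 over the pivot; x across the bin (84 mm wide, its walls lower than the tubes; the steel pivot cheeks 58 mm out to either side are 80 mm tall).
- tube2 (a point): Centre of the floor of aluminium tube 2 fixed upright in the bin: inside diameter 43 mm, 40 mm deep, open at the top (wall 3 mm). Tilts with the bin; when level the floor is 58 mm above the bench. Tubes are 60 mm apart along y, tube1 nearest the tail bar, tube2 over the pivot; x across the bin (84 mm wide, its walls lower than the tubes; the steel pivot cheeks 58 mm out to either side are 80 mm tall).
- tube3 (a point): Centre of the floor of aluminium tube 3 fixed upright in the bin: inside diameter 43 mm, 40 mm deep, open at the top (wall 3 mm). Tilts with the bin; when level the floor is 58 mm above the bench. Tubes are 60 mm apart along y, tube1 nearest the tail bar, tube2 over the pivot; x across the bin (84 mm wide, its walls lower than the tubes; the steel pivot cheeks 58 mm out to either side are 80 mm tall).
- u1_c (a point): Square steel U-bolt 1 (may be absent; all alike, 120 g), point at the centre of its crown: a flat bar 66 mm long (along x), 12 mm thick (y), 16 mm tall. Two round 8 mm legs, 54 mm apart along x, reach down (-z) to 83 mm below this point, with round tips. It starts standing legs down in a wooden rack (spaced 50 mm along y, rack plate top 50 mm and crown centre about 91 mm above the bench). Resting on the level bar, this point is 38 mm above the bracket plate.
- u2_c (a point): Square steel U-bolt 2 (may be absent; all alike, 120 g), point at the centre of its crown: a flat bar 66 mm long (along x), 12 mm thick (y), 16 mm tall. Two round 8 mm legs, 54 mm apart along x, reach down (-z) to 83 mm below this point, with round tips. It starts standing legs down in a wooden rack (spaced 50 mm along y, rack plate top 50 mm and crown centre about 91 mm above the bench). Resting on the level bar, this point is 38 mm above the bracket plate.
- u3_c (a point): Square steel U-bolt 3 (may be absent; all alike, 120 g), point at the centre of its crown: a flat bar 66 mm long (along x), 12 mm thick (y), 16 mm tall. Two round 8 mm legs, 54 mm apart along x, reach down (-z) to 83 mm below this point, with round tips. It starts standing legs down in a wooden rack (spaced 50 mm along y, rack plate top 50 mm and crown centre about 91 mm above the bench). Resting on the level bar, this point is 38 mm above the bracket plate.
- w1_c (a point): Steel reference weight 1 (all alike, about 0.28 kg), point on its axis half-way up (37.5 mm above its underside). Round body 40 mm wide and 26.5 mm tall with a bevelled foot, then a round 14 mm grip stem up to 75 mm. z is its axis. Stands on the open bench at the start.
- w2_c (a point): Steel reference weight 2 (all alike, about 0.28 kg), point on its axis half-way up (37.5 mm above its underside). Round body 40 mm wide and 26.5 mm tall with a bevelled foot, then a round 14 mm grip stem up to 75 mm. z is its axis. Stands on the open bench at the start.
- w3_c (a point): Steel reference weight 3 (all alike, about 0.28 kg), point on its axis half-way up (37.5 mm above its underside). Round body 40 mm wide and 26.5 mm tall with a bevelled foot, then a round 14 mm grip stem up to 75 mm. z is its axis. Stands on the open bench at the start.
- movement: Bystander to be left alone: the brass barometer movement, a 68 mm wide, 38 mm tall brass plate stack, standing on the bench; origin at the centre of its underside.
- cover: Bystander to be left alone: the cracked glass dial cover, an 84 mm disc 8 mm thick, standing on the bench; origin at the centre of its underside.
- knob: Bystander to be left alone: the black bakelite knob, 36 mm wide, 20 mm tall, standing on the bench; origin at the centre of its underside.
- stack: Bystander to be left alone: the aluminium capsule stack, a ribbed 48 mm column 50 mm tall, standing on the bench; origin at the centre of its underside.

How it is judged:
By the outcome, as a careful person would: the job done as asked, in the order asked, and still so for the second after the job is handed in, with the robot touching nothing.
Of u1, u2, u3 only 2 to 3 are there at a start; the rules pass over those that are not, and their reading is None.
At some moment in a run one of w1, w2, w3 may be knocked a few centimetres aside while the robot is not near it.
It also fails if it takes over 200 s, if anything falls off the work surface, if the arm or the gripper's body presses on something with over 40 N, if the wrist force passes 120 N, or if a joint passes its speed limit or range.

## Working session

There is one attempt and no reset: what is moved stays moved. The work goes in short steps, Python scripts to look and compute and a shell command to move; the robot and the scene stay as the last step left them, time stands still between calls to the robot, and variables do not carry over. Pictures are saved under pics/ and viewed, about 12 in all and at most 16, crops included, and the job is handed in when it is done.

```bash
ls; mkdir -p pics; python3 - <<'E'
from station import bot
import cv2,numpy as np,pickle
s=bot.read_state();print(s['t'],s['tcp_pos'],s['ee_rot'],s['opening'],bot.pinch_z)
for n in('scene','side','wrist'):
    c=bot.camera(n);pickle.dump((s,c),open(f'pics/{n}0.pkl','wb'))
    cv2.imwrite(f'pics/{n}0.png',c['frame'][:,:,::-1])
    print(n,c['fx'],c['cx'],c['cy'],c.get('eye'),c.get('rotation'),c.get('T_tool_cam'))
E
```

```text
pics
0.0 [0.16010075 0.52542775 0.23021255] [ 1.47303111e-01  9.89090679e-01 -1.18528979e-03 -1.33557378e-04] 0.9983719639841984 0.0187
scene 445.3464174782593 326.41689343707577 236.7166232026135 [1.0984114  0.05842447 0.88748316] [ 0.63198067  0.71689936 -0.2216847  -0.19367921] None
side 607.6367012319115 320.1581908405408 246.32828184491086 [ 0.39339909 -1.25330469  0.81603833] [ 0.86738534 -0.04513432  0.0365033  -0.49423989] None
wrist 371.64829954431775 313.4329928397661 234.8078755470207 None None [[ 3.53769110e-04 -9.55012359e-01 -2.96565793e-01  7.37774209e-02]
 [ 9.99999877e-01  2.34609903e-04  4.37385946e-04 -8.06418306e-04]
 [-3.48131712e-04 -2.96565911e-01  9.55012324e-01 -1.42376220e-01]
 [ 0.00000000e+00  0.00000000e+00  0.00000000e+00  1.00000000e+00]]
```

View pics/scene0.png

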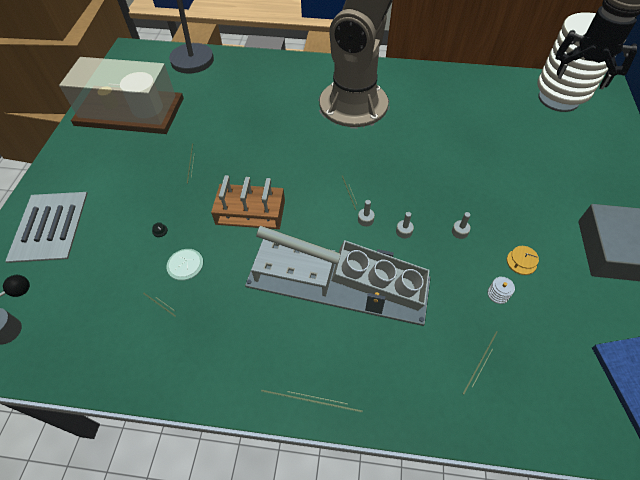

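View pics/side0.png

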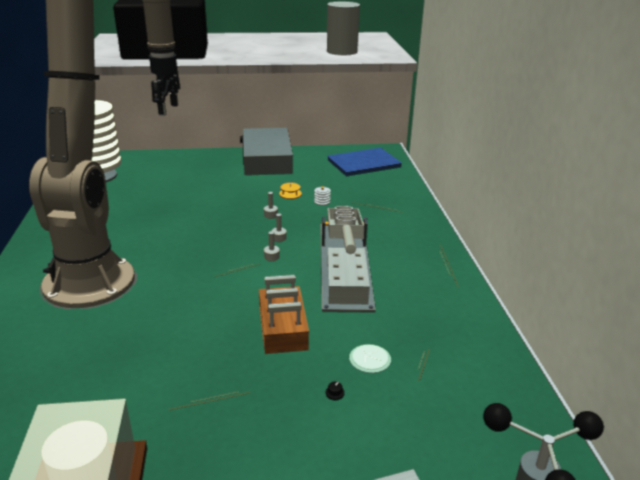

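```bash
cat > h.py <<'E'
from station import bot
import cv2,numpy as np,pickle
from scipy.spatial.transform import Rotation as R
def pose(c,s):
    if 'T_tool_cam' in c and c['T_tool_cam'] is not None:
        T=np.array(c['T_tool_cam']);Rt=R.from_quat(s['ee_rot']).as_matrix()
        return np.array(s['tcp_pos'])+Rt@T[:3,3],Rt@T[:3,:3]
    return np.array(c['eye']),R.from_quat(c['rotation']).as_matrix()
def rays(c,s,uv):
    """camera-frame directions (z=1) of pixels, and pose"""
    uv=np.asarray(uv,float);x=(uv[...,0]-c['cx'])/c['fx'];y=(uv[...,1]-c['cy'])/c['fy']
    if 'T_tool_cam' in c and c['T_tool_cam'] is not None:
        r=np.hypot(x,y)+1e-9;k=np.tan(np.minimum(r,1.5))/r;x,y=x*k,y*k
    return np.stack([x,y,np.ones_like(x)],-1)
def cloud(c,s):
    v,u=np.mgrid[:480,:640];d=rays(c,s,np.stack([u,v],-1));p,M=pose(c,s)
    P=(d*c['depth'][...,None])@M.T+p; P[c['depth']==0]=np.nan; return P
def onplane(c,s,uv,z):
    d=rays(c,s,uv);p,M=pose(c,s);d=d@M.T
    return p+d*((z-p[2])/d[...,2])[...,None]
def snap(n,tag):
    s=bot.read_state();c=bot.camera(n);pickle.dump((s,c),open(f'pics/{tag}.pkl','wb'));return s,c
def load(tag): return pickle.load(open(f'pics/{tag}.pkl','rb'))
def toolmove(goal,yaw,s=None):
    """share of 0.15m shift & turn rows to reach TCP goal with jaw axis (tool y) at world angle yaw, tool down"""
    s=s or bot.read_state();Rt=R.from_quat(s['ee_rot'])
    best=None
    for k in(0,np.pi):
        y=np.array([np.cos(yaw+k),np.sin(yaw+k),0]);z=np.array([0,0,-1.]);G=R.from_matrix(np.stack([np.cross(y,z),y,z],1))
        rv=(Rt.inv()*G).as_rotvec()
        if best is None or np.linalg.norm(rv)<np.linalg.norm(best):best=rv
    d=Rt.inv().apply(np.array(goal)-s['tcp_pos'])
    print('turn',np.round(best/(np.pi/4),3),'shift',np.round(d/.15,3),'deg',np.round(np.degrees(np.linalg.norm(best)),1),'t',s['t'])
E
python3 - <<'E'
from h import *
for n in('scene0','side0'):
    s,c=load(n);P=cloud(c,s);z=P[...,2]
    roi=(P[...,0]>.25)&(P[...,0]<.8)&(np.abs(P[...,1])<.45)
    print(n,'bench',np.nanmedian(z[roi]))
    m=(roi&(z>.06)).astype(np.uint8)
    k,l,st,ce=cv2.connectedComponentsWithStats(m)
    for i in range(1,k):
        if st[i,4]<15: continue
        q=P[l==i];t=q[q[:,2]>np.nanmax(q[:,2])-.008]
        print(st[i],'max',q.max(0).round(3),'min',q.min(0).round(3),'top',t.mean(0).round(4))
s,c=load('scene0');
cv2.imwrite('pics/crop1.png',cv2.resize(c['frame'][165:335,200:450,::-1],None,fx=3.2,fy=3.2,interpolation=cv2.INTER_CUBIC))
E
```

```text
scene0 bench -0.0009285908924417385
[219 175  12  30 187] max [ 0.484 -0.261  0.101] min [ 0.417 -0.275  0.06 ] top [ 0.4515 -0.2675  0.0967]
[240 177  11  30 177] max [ 0.482 -0.211  0.1  ] min [ 0.417 -0.225  0.061] top [ 0.4514 -0.2175  0.0965]
[262 178   9  31 168] max [ 0.48  -0.161  0.1  ] min [ 0.414 -0.175  0.06 ] top [ 0.4483 -0.1679  0.0965]
[365 200   6   8  39] max [0.445 0.076 0.077] min [0.433 0.063 0.061] top [0.4393 0.0691 0.0725]
[405 212   6   8  40] max [0.47  0.17  0.075] min [0.456 0.157 0.06 ] top [0.4633 0.1636 0.0721]
[463 212   7   8  45] max [0.454 0.305 0.075] min [0.44  0.291 0.06 ] top [0.4476 0.2971 0.0721]
[ 256  226  174   79 3878] max [0.69  0.213 0.159] min [ 0.568 -0.149  0.06 ] top [ 0.6035 -0.1349  0.1535]
[397 269  27  25 327] max [0.661 0.199 0.088] min [0.612 0.146 0.06 ] top [0.6376 0.1609 0.0836]
side0 bench 9.55543593987862e-05
[268 192   5   7  32] max [0.45  0.303 0.077] min [0.438 0.29  0.061] top [0.4445 0.2952 0.0736]
[ 322  206   46   63 1311] max [0.685 0.214 0.159] min [ 0.568 -0.151  0.06 ] top [ 0.5994 -0.138   0.154 ]
[277 214   5   8  33] max [0.467 0.166 0.077] min [0.456 0.153 0.06 ] top [0.4615 0.1618 0.073 ]
[269 231   6   9  41] max [0.444 0.076 0.078] min [0.431 0.058 0.061] top [0.4364 0.0669 0.0733]
[328 248   5  10  28] max [0.581 0.005 0.064] min [ 0.566 -0.037  0.06 ] top [ 0.5737 -0.0165  0.0614]
[355 252  12  11  34] max [ 0.658 -0.021  0.064] min [ 0.631 -0.068  0.06 ] top [ 0.6461 -0.0472  0.0611]
[329 261  40  25 217] max [ 0.647 -0.059  0.064] min [ 0.555 -0.159  0.06 ] top [ 0.5978 -0.1161  0.0611]
[265 275  37  48 965] max [ 0.482 -0.16   0.102] min [ 0.413 -0.279  0.06 ] top [ 0.4478 -0.2214  0.0973]
[363 279   7   8  16] max [ 0.642 -0.137  0.063] min [ 0.632 -0.168  0.06 ] top [ 0.6372 -0.154   0.0611]
[358 280   7   7  16] max [ 0.632 -0.139  0.064] min [ 0.621 -0.168  0.06 ] top [ 0.6255 -0.1521  0.061 ]
```

View pics/crop1.png

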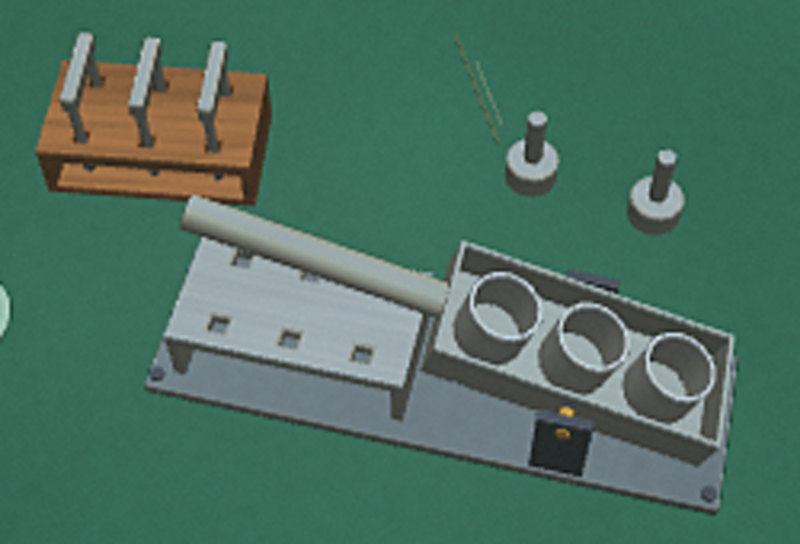

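```bash
for i in 1; do python3 -m handwheel '0 0 0 -1 -0.7 -0.13 -1;0 0 0 -1 -0.7 -0.13 -1;0 0 0 -1 -0.7 -0.13 -1;0 0 0 -1 -0.7 -0.13 -1'
python3 -m handwheel '0 0 0 -1 -0.7 -0.13 -1;0 0 0 -1 -0.7 -0.13 -1;0 0 0 -1 -0.7 -0.13 -1;0 0 0 -1 -0.7 -0.13 -1'
python3 -m handwheel '0 0 0 -1 -0.7 -0.13 -1;0 0 0 -1 -0.7 -0.13 -1;0 0 0 -1 -0.7 -0.13 -1;0 0 0 -1 -0.7 -0.13 -1'
python3 -m handwheel '0 0 0 -1 -0.7 -0.13 -1;0 0 0 -1 -0.7 -0.13 -1;0 0 0 -1 -0.7 -0.13 -1;0 0 0 -1 -0.7 -0.13 -1'
done; python3 -m handwheel '0 0 0.8 0 0 0 -1;0 0 0.8 0 0 0 -1;0 0 0.8 0 0 0 -1;0 0 0.8 0 0 0 -1;0 0 0.8 0 0 0 -1'
python3 -c "
from h import *
toolmove([.61,-.06,.32],np.radians(-6))"
```

```text
t: 0.65
tcp_pos: [0.2777, 0.3769, 0.2508]
ee_rot: [0.153, 0.988, -0.001, 0.001]
wrist_force: [-0.4, 1.8, -0.2]
opening: 1.003
t: 1.15
tcp_pos: [0.392, 0.2273, 0.2715]
ee_rot: [0.158, 0.987, -0.002, 0.002]
wrist_force: [-0.3, 1.4, 0.2]
opening: 1.002
t: 1.65
tcp_pos: [0.5038, 0.0766, 0.2921]
ee_rot: [0.162, 0.987, -0.003, 0.003]
wrist_force: [-0.1, 0.7, -0.3]
opening: 1.001
t: 2.15
tcp_pos: [0.6132, -0.0742, 0.311]
ee_rot: [0.165, 0.986, -0.005, 0.002]
wrist_force: [-0.5, 0.6, -0.5]
opening: 1.003
t: 2.78
tcp_pos: [0.6132, -0.0702, 0.3102]
ee_rot: [0.459, 0.888, -0.003, 0.002]
wrist_force: [0.7, -1.0, 0.8]
opening: 1.0
turn [-0.     0.01   0.918] shift [ 0.067  0.022 -0.066] deg 41.3 t 2.775
```

```bash
python3 -m handwheel '0 0 0.92 0.07 0.02 -0.07 -1;0 0 0.92 0.07 0.02 -0.07 -1;0 0 0.92 0.07 0.02 -0.07 -1;0 0 0.92 0.07 0.02 -0.07 -1;0 0 0.92 0.07 0.02 -0.07 -1;0 0 0.92 0.07 0.02 -0.07 -1'
python3 - <<'E'
from h import *
s,c=snap('wrist','w1');cv2.imwrite('pics/w1.png',c['frame'][:,:,::-1])
P=cloud(c,s);z=P[...,2];roi=(P[...,0]>.25)&(P[...,0]<.8)&(np.abs(P[...,1])<.45)
print(np.nanmedian(z[roi]),np.nanpercentile(z[roi],[5,50,95]))
for (a,b) in((-.145,-.13),(-.12,-.11),(-.08,-.07),(-.04,-.03)):
    q=P[roi&(P[...,1]>a)&(P[...,1]<b)&(z>.075)]
    if len(q): 
        t=q[q[:,2]>q[:,2].max()-.003];print(a,q[:,0].min(),q[:,0].max(),t.mean(0))
E
```

```text
t: 3.52
tcp_pos: [0.6095, -0.0586, 0.3204]
ee_rot: [0.742, 0.67, -0.002, 0.003]
wrist_force: [0.6, 0.5, 0.1]
opening: 0.999
0.0013566724580775236 [-0.00136591  0.00135667  0.41825202]
-0.145 0.5891462023656248 0.6144245273304615 [ 0.60102182 -0.140226    0.15705007]
-0.12 0.5918285181230304 0.6163280571722478 [ 0.60404076 -0.11668082  0.15069143]
-0.08 0.5959975398471079 0.6823241764424968 [ 0.66893301 -0.07368478  0.40879112]
-0.04 0.5390757430271937 0.6311939640019892 [ 0.54896328 -0.03968448  0.42831712]
```

View pics/w1.png

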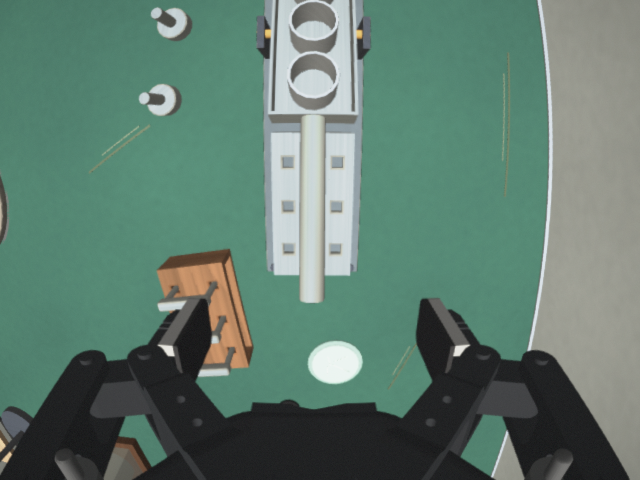

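```bash
cat >> h.py <<'E'
def holes(s,c,guess):
    g=cv2.cvtColor(c['frame'],cv2.COLOR_RGB2GRAY).astype(float);out=[]
    for u,v in guess:
        w=g[v-10:v+11,u-10:u+11];d=np.clip(np.median(w)-25-w,0,None);d=(d>0)*1.
        k,l,st,ce=cv2.connectedComponentsWithStats(d.astype(np.uint8))
        i=1+np.argmin(np.hypot(ce[1:,0]-10,ce[1:,1]-10)-st[1:,4]*.05) if k>1 else 0
        out.append((u-10+ce[i,0],v-10+ce[i,1],st[i,4]))
    return np.array(out)
E
python3 - <<'E'
from h import *
s,c=load('w1')
h=holes(s,c,[(288,162),(337,162),(287,206),(336,206),(288,248),(335,248)]);print(h.round(1))
W=onplane(c,s,h[:,:2],.060);print(W.round(4))
m=(W[0::2]+W[1::2])/2;print(m.round(4),np.linalg.norm(W[0::2]-W[1::2],axis=1),np.linalg.norm(np.diff(m,axis=0),axis=1))
d=W[1::2]-W[0::2];print(np.degrees(np.arctan2(d[:,1],d[:,0])), np.degrees(np.arctan2(-(m[0]-m[2])[0],(m[0]-m[2])[1])))
toolmove([*m[2][:2],.2],np.radians(-6))
E
```

```text
[[287.3 161.6 143. ]
 [336.5 161.8 137. ]
 [287.4 206.4 140. ]
 [335.5 206.5 143. ]
 [287.9 248.5 124. ]
 [334.5 249.  129. ]]
[[ 0.5868 -0.025   0.06  ]
 [ 0.6398 -0.0306  0.06  ]
 [ 0.5811 -0.0747  0.06  ]
 [ 0.6344 -0.0803  0.06  ]
 [ 0.5756 -0.1242  0.06  ]
 [ 0.629  -0.1302  0.06  ]]
[[ 0.6133 -0.0278  0.06  ]
 [ 0.6078 -0.0775  0.06  ]
 [ 0.6023 -0.1272  0.06  ]] [0.05332782 0.05352279 0.05370653] [0.05001384 0.04995603]
[-6.07970862 -5.91480284 -6.39434503] -6.300292693500752
turn [0.003 0.008 0.002] shift [-0.452 -0.003  0.806] deg 0.4 t 3.575
```

```bash
python3 -m handwheel '0 0 0 -0.45 0 0.8 1;0 0 0 -0.45 0 0.8 1;0 0 0 -0.45 0 0.8 1;0 0 0 -0.45 0 0.8 1;0 0 0 -0.45 0 0.8 1;0 0 0 -0.45 0 0.8 1' 40
python3 -m handwheel '0 0 0 0 0 0.2 1;0 0 0 0 0 0.3 1;0 0 0 0 0 0.4 1;0 0 0 0 0 0.5 1;0 0 0 0 0 0.6 1;0 0 0 0 0 0.66 1;0 0 0 0 0 0.7 1;0 0 0 0 0 0.73 1'
```

```text
t: 4.32
tcp_pos: [0.6043, -0.1258, 0.2029]
ee_rot: [0.742, 0.671, -0.0, 0.004]
wrist_force: [0.3, -0.1, -0.1]
opening: 0.003
t: 5.32
tcp_pos: [0.6048, -0.1269, 0.0932]
ee_rot: [0.742, 0.671, -0.0, 0.004]
wrist_force: [-0.7, -3.0, 3.7]
opening: -0.0
```

```bash
python3 -m handwheel '0 0 0 0 0 0.02 1;0 0 0 0 0 0.03 1;0 0 0 0 0 0.04 1;0 0 0 0 0 0.05 1;0 0 0 0 0 0.05 1'
```

```text
t: 5.95
tcp_pos: [0.6049, -0.1273, 0.0898]
ee_rot: [0.742, 0.671, 0.001, 0.004]
wrist_force: [-7.6, 0.4, 20.2]
opening: -0.003
```

```bash
python3 -m handwheel '0 0 0 0 0 -1 1;0 0 0 0 0 -1 1;0 0 0 0 0 -1 1;0 0 0 0 0 -1 -1'
python3 -m handwheel '0 0 0 -1 -0.92 -0.4 -1;0 0 0 -1 -0.92 -0.4 -1;0 0 0 -1 -0.92 -0.4 -1;0 0 0 -1 -0.92 -0.4 -1;0 0 0 -1 -0.92 -0.4 -1;0 0 0 -1 -0.92 -0.4 -1'
python3 - <<'E'
from h import *
s,c=snap('wrist','w2');cv2.imwrite('pics/w2.png',c['frame'][:,:,::-1])
P=cloud(c,s);z=P[...,2];roi=(P[...,0]>.38)&(P[...,0]<.53)&(P[...,1]<-.13)&(P[...,1]>-.31)
m=(roi&(z>.082)&(z<.12)).astype(np.uint8)
k,l,st,ce=cv2.connectedComponentsWithStats(m)
for i in range(1,k):
    if st[i,4]<60: continue
    q=P[l==i];q=q[np.abs(q[:,2]-.099)<.004]
    r=cv2.minAreaRect((q[:,:2]*1000).astype(np.float32));print(st[i],q.mean(0).round(4),r)
E
```

```text
t: 6.45
tcp_pos: [0.6055, -0.1255, 0.2423]
ee_rot: [0.741, 0.671, 0.003, 0.006]
wrist_force: [-0.0, -0.3, -0.2]
opening: 0.199
t: 7.2
tcp_pos: [0.4545, -0.2579, 0.2994]
ee_rot: [0.74, 0.673, 0.003, 0.004]
wrist_force: [-0.1, 0.5, -0.7]
opening: 1.003
[256  99  72  22 924] [ 0.4466 -0.1688  0.0982] ((446.39117431640625, -168.86549377441406), (66.0993423461914, 12.366232872009277), 1.329974889755249)
[264 150  71  23 934] [ 0.4487 -0.2183  0.0981] ((448.5042419433594, -218.51036071777344), (65.52379608154297, 12.582990646362305), 2.1974987983703613)
[272 201  69  22 970] [ 0.4502 -0.2679  0.0981] ((450.43487548828125, -268.5135192871094), (65.4214096069336, 12.770413398742676), 1.9024057388305664)
```

View pics/w2.png

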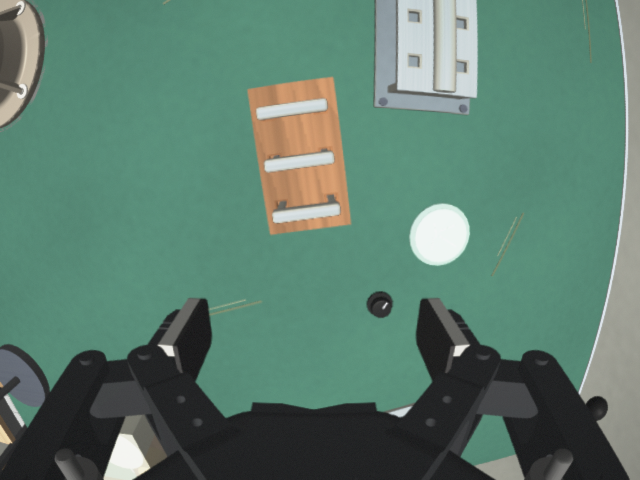

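```bash
python3 -c "
from h import *
toolmove([.4504,-.2680,.065],np.radians(1.9))"
```

```text
turn [ 0.013  0.003 -0.162] shift [-0.067 -0.037  1.563] deg 7.3 t 7.25
```

```bash
python3 -m handwheel '0.013 0 -0.16 -0.07 -0.04 0.5 -1;0.013 0 -0.16 -0.07 -0.04 1 -1;0.013 0 -0.16 -0.07 -0.04 1 -1;0.013 0 -0.16 -0.07 -0.04 1 -1;0.013 0 -0.16 -0.07 -0.04 1 -1'
python3 -c "
from h import *
toolmove([.4504,-.2680,.065],np.radians(1.9))"
```

```text
t: 7.88
tcp_pos: [0.4507, -0.268, 0.1502]
ee_rot: [0.695, 0.719, -0.001, 0.002]
wrist_force: [-0.3, -1.2, 0.3]
opening: 0.998
turn [0.001 0.004 0.001] shift [ 0.002 -0.003  0.568] deg 0.2 t 7.875
```

```bash
python3 -m handwheel '0 0 0 0 0 0.3 -1;0 0 0 0 0 0.57 -1;0 0 0 0 0 0.57 -1;0 0 0 0 0 0.57 -1;0 0 0 0 0 0.57 0;0 0 0 0 0 0.57 0;0 0 0 0 0 0.57 0;0 0 0 0 0 0.57 0' 60
python3 -m handwheel '0 0 0 0 0 -0.3 0;0 0 0 0 0 -0.8 0;0 0 0 0 0 -0.9 0;0 0 0 0 0 -0.9 0;0 0 0 0 0 -0.9 0'
python3 - <<'E'
from h import *
s,c=snap('wrist','w3');cv2.imwrite('pics/w3.png',c['frame'][:,:,::-1])
toolmove([.6023-.0,-.1272,.200],np.radians(-6.25))
E
```

```text
t: 8.88
tcp_pos: [0.4519, -0.2696, 0.0672]
ee_rot: [0.695, 0.719, -0.0, 0.003]
wrist_force: [-1.2, 1.0, 5.6]
opening: 0.756
t: 9.5
tcp_pos: [0.4508, -0.2682, 0.2014]
ee_rot: [0.695, 0.719, -0.0, 0.003]
wrist_force: [0.5, -0.8, -1.5]
opening: 0.758
turn [0.003 0.004 0.182] shift [0.904 1.043 0.004] deg 8.2 t 9.55
```

View pics/w3.png

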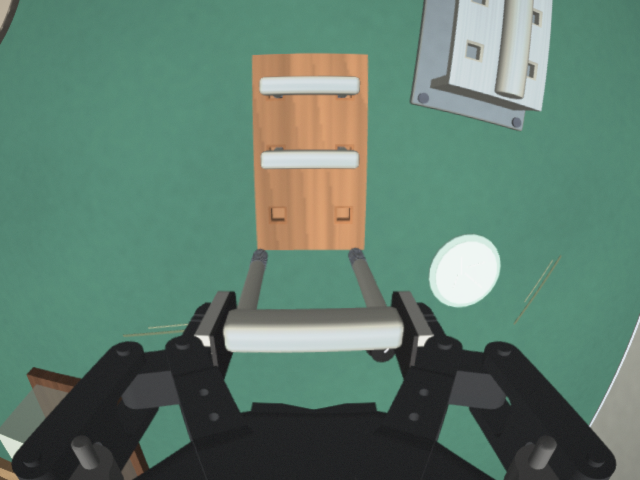

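```bash
cat >> h.py <<'E'
def legs(s,c):
    """tool-frame centres of lower leg ends, left/right, by depth"""
    P=cloud(c,s);Q=(P-np.array(s['tcp_pos']))@R.from_quat(s['ee_rot']).as_matrix()
    out=[]
    for sg in(-1,1):
        m=(np.abs(Q[...,1]-sg*.027)<.011)&(np.abs(Q[...,0])<.015)&(Q[...,2]>.005)&(Q[...,2]<.066)
        q=Q[m];zt=np.percentile(q[:,2],98) if len(q) else np.nan
        a=q[q[:,2]<zt-.004]
        fy=np.polyfit(a[:,2],a[:,1],1);fx=np.polyfit(a[:,2],a[:,0],1)
        out.append((np.polyval(fx,.05),np.polyval(fy,.05),zt,len(q),fx[0],fy[0]))
    return np.array(out)
E
python3 - <<'E'
from h import *
s,c=load('w3');print(legs(s,c).round(4))
E
python3 -m handwheel '0 0 0.18 0.9 1 0 0;0 0 0.18 0.9 1 0 0;0 0 0.18 0.9 1 0 0;0 0 0.18 0.9 1 0 0;0 0 0.18 0.9 1 0 0;0 0 0.18 0.9 1 0 0;0 0 0.18 0.9 1 0 0'
python3 - <<'E'
from h import *
s,c=snap('wrist','w4');print(legs(s,c).round(4));cv2.imwrite('pics/w4.png',c['frame'][:,:,::-1])
toolmove([.6023-.0,-.1272,.133],np.radians(-6.25))
E
```

```text
[[ 4.30e-03 -2.76e-02  5.23e-02  6.18e+02  4.00e-03 -4.21e-02]
 [ 4.10e-03  2.43e-02  5.45e-02  6.75e+02  5.70e-03 -4.48e-02]]
t: 10.42
tcp_pos: [0.5945, -0.1304, 0.2009]
ee_rot: [0.746, 0.666, -0.0, 0.002]
wrist_force: [-0.1, -1.1, -1.4]
opening: 0.755
[[ 4.50e-03 -2.73e-02  5.22e-02  6.20e+02  4.00e-03 -3.88e-02]
 [ 4.30e-03  2.45e-02  5.41e-02  6.75e+02  5.00e-03 -4.42e-02]]
turn [ 0.004  0.004 -0.003] shift [0.025 0.046 0.453] deg 0.3 t 10.475
```

View pics/w4.png

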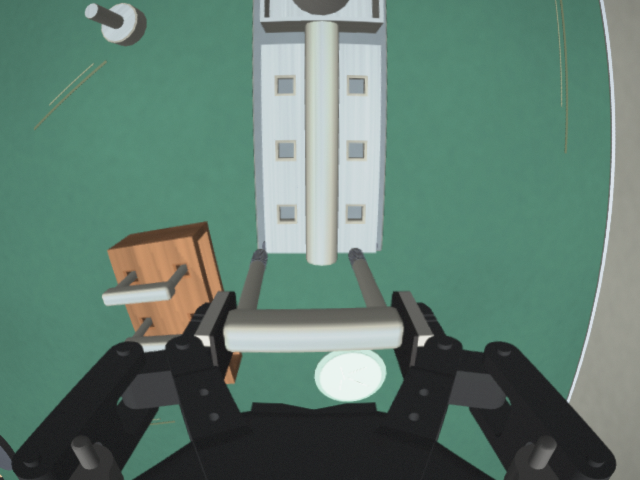

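```bash
cat >> h.py <<'E'
def crown(s,c):
    P=cloud(c,s);Q=(P-np.array(s['tcp_pos']))@R.from_quat(s['ee_rot']).as_matrix()
    q=Q[(np.abs(Q[...,0])<.012)&(np.abs(Q[...,1])<.030)&(Q[...,2]<-.022)&(Q[...,2]>-.045)]
    print('crown',len(q),q.mean(0).round(4),'z slope vs y',np.polyfit(q[:,1],q[:,2],1).round(4),'vs x',np.polyfit(q[:,0],q[:,2],1).round(4))
    for a in(-.025,0,.025):
        w=q[np.abs(q[:,1]-a)<.005];print(a,'x',w[:,0].min().round(4),w[:,0].max().round(4))
E
python3 - <<'E'
from h import *
s,c=load('w4');crown(s,c)
h=holes(s,c,[(285,85),(357,85),(286,149),(355,149),(287,213),(355,213)])
W=onplane(c,s,h[:,:2],.060);print(W.round(4));m=(W[0::2]+W[1::2])/2;print(m.round(4),np.linalg.norm(W[0::2]-W[1::2],axis=1))
E
```

```text
crown 6302 [ 0.0036 -0.0004 -0.0299] z slope vs y [ 0.0293 -0.0299] vs x [ 0.4765 -0.0316]
-0.025 x -0.0045 0.0093
0 x -0.0045 0.008
0.025 x -0.0049 0.008
[[ 0.5857 -0.0207  0.06  ]
 [ 0.6425 -0.0287  0.06  ]
 [ 0.5765 -0.0728  0.06  ]
 [ 0.637  -0.0839  0.06  ]
 [ 0.5744 -0.1275  0.06  ]
 [ 0.6299 -0.1338  0.06  ]]
[[ 0.6141 -0.0247  0.06  ]
 [ 0.6067 -0.0783  0.06  ]
 [ 0.6022 -0.1307  0.06  ]] [0.05731047 0.0614819  0.05588386]
```

```bash
cat >> h.py <<'E'
def holes2(s,c,guess,w=15):
    g=cv2.cvtColor(c['frame'],cv2.COLOR_RGB2GRAY);out=[]
    for u,v in guess:
        p=g[v-w:v+w+1,u-w:u+w+1].astype(int);d=(p<np.percentile(p,80)-28).astype(np.uint8)
        k,l,st,ce=cv2.connectedComponentsWithStats(d)
        i=l[w,w] or 1+np.argmax(st[1:,4]);x,y,a,b,n=st[i]
        out.append((u-w+x+(a-1)/2,v-w+y+(b-1)/2,a,b))
    return np.array(out)
E
python3 -c "
from h import *
toolmove([.6019,-.1283,.133],np.radians(-6.25))"
python3 -m handwheel '-0.047 0 0 0.02 0.045 0.1 0;-0.047 0 0 0.02 0.045 0.25 0;-0.047 0 0 0.02 0.045 0.4 0;-0.047 0 0 0.02 0.045 0.45 0;-0.047 0 0 0.02 0.045 0.45 0;-0.047 0 0 0.02 0.045 0.45 0'
python3 - <<'E'
from h import *
s,c=snap('wrist','w5');L=legs(s,c);print(L.round(4));crown(s,c)
toolmove([.6019,-.1283,.133],np.radians(-6.25))
cv2.imwrite('pics/w5.png',c['frame'][:,:,::-1])
E
```

```text
turn [ 0.004  0.004 -0.003] shift [0.017 0.044 0.453] deg 0.3 t 10.475
t: 11.22
tcp_pos: [0.6026, -0.1285, 0.1347]
ee_rot: [0.745, 0.667, 0.013, 0.017]
wrist_force: [-1.5, 0.7, -1.4]
opening: 0.756
[[ 4.50e-03 -2.75e-02  5.25e-02  6.18e+02  3.00e-03 -4.21e-02]
 [ 4.40e-03  2.45e-02  5.47e-02  6.72e+02  4.50e-03 -4.29e-02]]
crown 6286 [ 0.0035 -0.0004 -0.0298] z slope vs y [ 0.0283 -0.0298] vs x [ 0.4774 -0.0315]
-0.025 x -0.005 0.0081
0 x -0.0048 0.0079
0.025 x -0.0045 0.0079
turn [ 0.054  0.005 -0.003] shift [ 0.    -0.006  0.011] deg 2.4 t 11.275
```

View pics/w5.png

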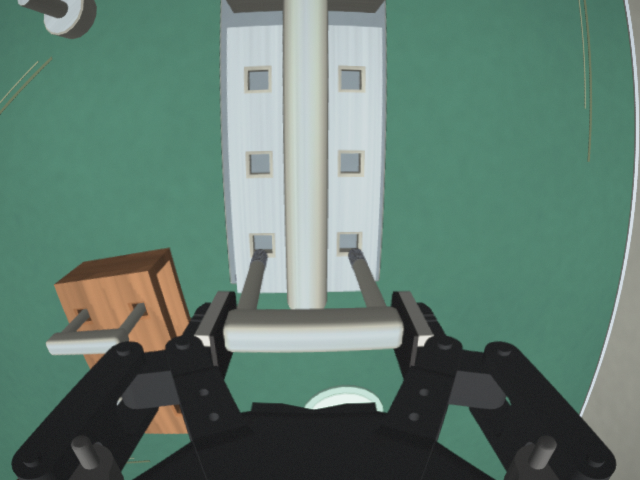

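```bash
cat >> h.py <<'E'
def offs(s,c,guess,zbar=.060):
    """leg axis (both) extrapolated to plate vs hole centres, in tool x,y (m)"""
    L=legs(s,c);Rm=R.from_quat(s['ee_rot']).as_matrix();t=np.array(s['tcp_pos'])
    a=np.array([Rm@np.array([l[0]-.0031,l[1],.05])+t for l in L]);d=np.array([Rm@np.array([l[4],l[5],1]) for l in L])
    T=a+d*((zbar-a[:,2])/d[:,2])[:,None]
    H=onplane(c,s,holes2(s,c,guess)[:,:2],zbar)
    print('tips',T.round(4),'at50',a.round(4),'holes',H.round(4))
    e=(H-T)@Rm;e2=(H-a)@Rm;print('shift needed mm (tool x,y): extrap',(e*1000).round(1)[:,:2].tolist(),'from z50',(e2*1000).round(1)[:,:2].tolist())
E
python3 - <<'E'
from h import *
s,c=load('w5');offs(s,c,[(262,243),(349,242)])
E
```

```text
tips [[ 0.5776 -0.1245  0.06  ]
 [ 0.6291 -0.1303  0.06  ]] at50 [[ 0.5776 -0.1244  0.0836]
 [ 0.6292 -0.1304  0.0858]] holes [[ 0.5757 -0.1253  0.06  ]
 [ 0.6308 -0.1313  0.06  ]]
shift needed mm (tool x,y): extrap [[-1.1, -1.8], [-0.7, 1.8]] from z50 [[-1.0, -2.8], [-0.6, 0.7]]
```

```bash
python3 -m handwheel '0 0 0 -0.002 -0.006 0.08 0;0 0 0 -0.002 -0.009 0.14 0;0 0 0 -0.002 -0.011 0.2 0;0 0 0 -0.002 -0.011 0.2 0;0 0 0 -0.002 -0.011 0.2 0'
python3 - <<'E'
from h import *
s,c=snap('wrist','w6');crown(s,c);print(s['wrist_force'])
E
```

```text
t: 11.9
tcp_pos: [0.6024, -0.1289, 0.1047]
ee_rot: [0.745, 0.667, 0.013, 0.017]
wrist_force: [-0.0, -0.3, -1.6]
opening: 0.758
crown 6306 [ 0.0036 -0.0004 -0.0299] z slope vs y [ 0.0303 -0.0298] vs x [ 0.47   -0.0315]
-0.025 x -0.0111 0.01
0 x -0.0045 0.0082
0.025 x -0.005 0.0079
[-0.01013347 -0.3472578  -1.58028788]
```

```bash
python3 -m handwheel '0 0 0 0 -0.003 0.06 0;0 0 0 0 -0.005 0.12 0;0 0 0 0 -0.007 0.16 0;0 0 0 0 -0.008 0.18 0;0 0 0 0 -0.008 0.19 0;0 0 0 0 -0.008 0.19 0'
```

```text
t: 12.7
tcp_pos: [0.6027, -0.1291, 0.0766]
ee_rot: [0.745, 0.667, 0.013, 0.017]
wrist_force: [-0.1, 0.1, -1.0]
opening: 0.761
```

```bash
python3 -m handwheel '0 0 0 0 0 0.015 0;0 0 0 0 0 0.03 0;0 0 0 0 0 0.03 0'
```

```text
t: 13.08
tcp_pos: [0.6032, -0.1293, 0.0737]
ee_rot: [0.745, 0.667, 0.014, 0.017]
wrist_force: [-3.0, 2.0, 6.6]
opening: 0.758
```

```bash
python3 -m handwheel '0 0 0 0 0 0 -1;0 0 0 0 0 0 -1;0 0 0 0 0 0 -1;0 0 0 0 0.01 -0.3 -1;0.054 0 0 0 0.03 -0.8 -1;0.054 0 0 0 0.03 -1 -1;0.054 0 0 0 0.03 -1 -1;0.054 0 0 0 0.03 -1 -1'
python3 - <<'E'
from h import *
s,c=snap('wrist','w7')
P=cloud(c,s);roi=(P[...,0]>.55)&(P[...,0]<.65)&(np.abs(P[...,1]+.127)<.03)&(P[...,2]<.13)
q=P[roi&(P[...,2]>.095)];print(len(q),q.mean(0).round(4),np.percentile(q[:,2],[5,50,95]).round(4),np.polyfit(q[:,0],q[:,2],1)); print(cv2.minAreaRect((q[:,:2]*1000).astype(np.float32)))
toolmove([.4487,-.2184,.19],np.radians(1.9))
E
```

```text
t: 14.08
tcp_pos: [0.6007, -0.1283, 0.2229]
ee_rot: [0.745, 0.667, -0.001, 0.001]
wrist_force: [0.3, 0.3, 0.2]
opening: 1.001
1592 [ 0.6042 -0.1268  0.1044] [0.0978 0.1048 0.1076] [-0.06343474  0.14270268]
((604.4073486328125, -127.87911987304688), (12.60440731048584, 65.86785125732422), 83.37207794189453)
turn [-0.002  0.003 -0.184] shift [-0.711 -0.937  0.217] deg 8.3 t 14.125
```

```bash
python3 -m handwheel '0 0 -0.18 -0.71 -0.94 0.1 -1;0 0 -0.18 -0.71 -0.94 0.1 -1;0 0 -0.18 -0.71 -0.94 0.1 -1;0 0 -0.18 -0.71 -0.94 0.1 -1;0 0 -0.18 -0.71 -0.94 0.2 -1;0 0 -0.18 -0.71 -0.94 0.2 -1'
python3 - <<'E'
from h import *
s,c=snap('wrist','w8')
P=cloud(c,s);roi=(P[...,0]>.38)&(P[...,0]<.53)&(P[...,1]<-.13)&(P[...,1]>-.31)
k,l,st,ce=cv2.connectedComponentsWithStats((roi&(np.abs(P[...,2]-.099)<.004)).astype(np.uint8))
for i in range(1,k):
    if st[i,4]>100:
        q=P[l==i];print(q.mean(0).round(4),cv2.minAreaRect((q[:,:2]*1000).astype(np.float32)))
toolmove([.4487,-.2184,.066],np.radians(1.9))
E
```

```text
t: 14.88
tcp_pos: [0.4483, -0.2161, 0.1902]
ee_rot: [0.695, 0.719, -0.002, -0.002]
wrist_force: [-0.3, -0.5, 0.1]
opening: 1.0
[ 0.4466 -0.1683  0.0981] ((446.45904541015625, -168.52972412109375), (66.26614379882812, 11.929675102233887), 1.9531760215759277)
[ 0.4479 -0.2178  0.0981] ((448.08441162109375, -218.4386749267578), (65.3804702758789, 12.644577980041504), 2.626791477203369)
turn [-0.006  0.002 -0.   ] shift [-0.011  0.004  0.833] deg 0.3 t 14.925
```

```bash
python3 -m handwheel '-0.006 0 0 -0.013 0 0.4 -1;-0.006 0 0 -0.013 0 0.7 -1;-0.006 0 0 -0.013 0 0.83 -1;-0.006 0 0 -0.013 0 0.83 -1;-0.006 0 0 -0.013 0 0.83 0;-0.006 0 0 -0.013 0 0.83 0;-0.006 0 0 -0.013 0 0.83 0;-0.006 0 0 -0.013 0 0.83 0' 60
python3 -m handwheel '0 0 0 0 0 -0.3 0;0 0 0 0 0 -0.8 0;0 0 0 0 0 -0.9 0;0 0 0 0 0 -0.9 0;0 0 0 0 0 -0.9 0'
python3 - <<'E'
from h import *
s,c=snap('wrist','w9');print(legs(s,c).round(4));crown(s,c)
toolmove([.6076,-.0774,.200],np.radians(-6.25))
E
```

```text
t: 15.92
tcp_pos: [0.4491, -0.2194, 0.0677]
ee_rot: [0.695, 0.719, 0.0, 0.002]
wrist_force: [-1.0, 0.0, 6.1]
opening: 0.763
t: 16.55
tcp_pos: [0.448, -0.2182, 0.2013]
ee_rot: [0.695, 0.719, -0.0, 0.001]
wrist_force: [-0.9, 1.1, -1.5]
opening: 0.755
[[ 4.00e-03 -2.65e-02  5.35e-02  6.40e+02  8.60e-03 -2.71e-02]
 [ 3.80e-03  2.53e-02  5.45e-02  6.68e+02  7.20e-03 -3.18e-02]]
crown 6065 [ 0.0028 -0.0003 -0.0293] z slope vs y [ 0.0196 -0.0293] vs x [ 0.4308 -0.0305]
-0.025 x -0.0055 0.0072
0 x -0.0051 0.0073
0.025 x -0.0051 0.0073
turn [-0.001  0.001  0.181] shift [0.902 1.096 0.005] deg 8.1 t 16.6
```

```bash
python3 -m handwheel '0 0 0.18 0.9 1 0 0;0 0 0.18 0.9 1 0 0;0 0 0.18 0.9 1 0 0;0 0 0.18 0.9 1 0 0;0 0 0.18 0.9 1 0 0;0 0 0.18 0.9 1 0 0'
python3 -c "
from h import *
toolmove([.6067,-.0782,.133],np.radians(-6.25))"
```

```text
t: 17.35
tcp_pos: [0.5914, -0.081, 0.2003]
ee_rot: [0.746, 0.666, -0.002, -0.0]
wrist_force: [-0.5, -1.2, -1.4]
opening: 0.753
turn [-0.003  0.003 -0.004] shift [0.031 0.1   0.448] deg 0.3 t 17.35
```

```bash
python3 -m handwheel '-0.038 0 0 0.03 0.1 0 0;-0.038 0 0 0.03 0.1 0.2 0;-0.038 0 0 0.03 0.1 0.35 0;-0.038 0 0 0.03 0.1 0.45 0;-0.038 0 0 0.03 0.1 0.45 0;-0.038 0 0 0.03 0.1 0.45 0'
python3 - <<'E'
from h import *
s,c=snap('wrist','w10');print(legs(s,c).round(4))
toolmove([.6067,-.0782,.133],np.radians(-6.25))
offs(s,c,[(262,243),(349,242)])
E
```

```text
t: 18.1
tcp_pos: [0.6074, -0.0788, 0.1338]
ee_rot: [0.746, 0.666, 0.009, 0.012]
wrist_force: [0.1, 0.3, -0.4]
opening: 0.759
[[ 4.20e-03 -2.64e-02  5.38e-02  6.45e+02  6.40e-03 -2.79e-02]
 [ 4.00e-03  2.55e-02  5.52e-02  6.78e+02  7.30e-03 -2.95e-02]]
turn [ 0.038  0.003 -0.005] shift [ 0.003 -0.006  0.007] deg 1.7 t 18.15
tips [[ 0.5829 -0.075   0.06  ]
 [ 0.6343 -0.081   0.06  ]] at50 [[ 0.5828 -0.0751  0.0831]
 [ 0.6343 -0.0811  0.0846]] holes [[ 0.5812 -0.0755  0.06  ]
 [ 0.6352 -0.0815  0.06  ]]
shift needed mm (tool x,y): extrap [[-0.6, -1.6], [-0.4, 0.9]] from z50 [[-0.5, -2.3], [-0.2, 0.2]]
```

```bash
python3 -m handwheel '0 0 0 0 -0.006 0.08 0;0 0 0 0 -0.008 0.14 0;0 0 0 0 -0.01 0.2 0;0 0 0 0 -0.01 0.2 0;0 0 0 0 -0.012 0.26 0;0 0 0 0 -0.013 0.32 0;0 0 0 0 -0.014 0.36 0;0 0 0 0 -0.014 0.36 0'
python3 -m handwheel '0 0 0 0 0 0.02 0;0 0 0 0 0 0.04 0;0 0 0 0 0 0.05 0;0 0 0 0 0 0.05 0'
```

```text
t: 19.15
tcp_pos: [0.6065, -0.0787, 0.0792]
ee_rot: [0.746, 0.666, 0.009, 0.012]
wrist_force: [-0.1, -0.2, -1.1]
opening: 0.76
t: 19.65
tcp_pos: [0.607, -0.0788, 0.0745]
ee_rot: [0.746, 0.666, 0.01, 0.011]
wrist_force: [-5.4, 0.8, 11.8]
opening: 0.756
```

```bash
python3 -m handwheel '0 0 0 0 0 0 -1;0 0 0 0 0 0 -1;0 0 0 0 0 0 -1;0 0 0 0 0.01 -0.3 -1;0.04 0 0 0 0.02 -0.8 -1;0.04 0 0 0 0.02 -0.9 -1;0.04 0 0 0 0.02 -0.9 -1;0.04 0 0 0 0.02 -0.9 -1'
python3 - <<'E'
from h import *
s,c=snap('wrist','w11')
P=cloud(c,s)
for x,y in((.6023,-.127),(.6076,-.0774)):
    roi=(np.abs(P[...,0]-x)<.04)&(np.abs(P[...,1]-y)<.02)&(P[...,2]<.13)
    q=P[roi&(P[...,2]>.098)];
    if len(q)>20: print(len(q),q.mean(0).round(4),np.polyfit(q[:,0]-x,q[:,2],1).round(4),cv2.minAreaRect((q[:,:2]*1000).astype(np.float32)))
toolmove([.4464,-.1684,.19],np.radians(1.9))
E
```

```text
t: 20.65
tcp_pos: [0.6053, -0.0781, 0.208]
ee_rot: [0.746, 0.666, -0.002, -0.001]
wrist_force: [-0.5, -0.6, -1.8]
opening: 1.002
1513 [ 0.6039 -0.1263  0.1044] [-0.0567  0.1045] ((605.04541015625, -127.77538299560547), (12.871179580688477, 65.48248291015625), 83.58659362792969)
1667 [ 0.6086 -0.077   0.1048] [-0.0012  0.1048] ((608.4505004882812, -77.73395538330078), (11.587261199951172, 65.8868408203125), 83.55609893798828)
turn [-0.007  0.    -0.186] shift [-0.718 -0.982  0.122] deg 8.4 t 20.7
```

```bash
python3 -m handwheel '0 0 -0.186 -0.72 -0.98 0 -1;0 0 -0.186 -0.72 -0.98 0.05 -1;0 0 -0.186 -0.72 -0.98 0.1 -1;0 0 -0.186 -0.72 -0.98 0.12 -1;0 0 -0.186 -0.72 -0.98 0.12 -1;0 0 -0.186 -0.72 -0.98 0.12 -1'
python3 - <<'E'
from h import *
s,c=snap('wrist','w12')
P=cloud(c,s);roi=(P[...,0]>.38)&(P[...,0]<.53)&(P[...,1]<-.13)&(P[...,1]>-.31)
q=P[roi&(np.abs(P[...,2]-.099)<.004)];print(q.mean(0).round(4),cv2.minAreaRect((q[:,:2]*1000).astype(np.float32)))
toolmove([.4464,-.1684,.066],np.radians(1.9))
E
```

```text
t: 21.45
tcp_pos: [0.4481, -0.1677, 0.1901]
ee_rot: [0.694, 0.72, -0.002, -0.002]
wrist_force: [0.5, 0.3, -0.0]
opening: 0.998
[ 0.447  -0.1679  0.098 ] ((446.54071044921875, -168.48300170898438), (65.49162292480469, 13.119235038757324), 2.494338274002075)
turn [-0.007  0.001  0.004] shift [-0.003 -0.007  0.828] deg 0.4 t 21.5
```

```bash
python3 -m handwheel '-0.007 0 0 -0.003 -0.007 0.4 -1;-0.007 0 0 -0.003 -0.007 0.7 -1;-0.007 0 0 -0.003 -0.007 0.83 -1;-0.007 0 0 -0.003 -0.007 0.83 -1;-0.007 0 0 -0.003 -0.007 0.83 0;-0.007 0 0 -0.003 -0.007 0.83 0;-0.007 0 0 -0.003 -0.007 0.83 0;-0.007 0 0 -0.003 -0.007 0.83 0' 60
python3 -m handwheel '0 0 0 0 0 -0.3 0;0 0 0 0 0 -0.8 0;0 0 0 0 0 -0.9 0;0 0 0 0 0 -0.9 0;0 0 0 0 0 -0.9 0'
python3 - <<'E'
from h import *
s,c=snap('wrist','w13');print(legs(s,c).round(4));crown(s,c)
E
python3 -m handwheel '0 0 0.18 0.9 1 0 0;0 0 0.18 0.9 1 0 0;0 0 0.18 0.9 1 0 0;0 0 0.18 0.9 1 0 0;0 0 0.18 0.9 1 0 0;0 0 0.18 0.9 1 0 0'
python3 -c "
from h import *
toolmove([.6132,-.0278,.133],np.radians(-6.25))"
```

```text
t: 22.5
tcp_pos: [0.4475, -0.1689, 0.067]
ee_rot: [0.694, 0.72, 0.001, 0.002]
wrist_force: [-2.0, 0.6, 6.0]
opening: 0.756
t: 23.12
tcp_pos: [0.4463, -0.168, 0.2007]
ee_rot: [0.694, 0.72, 0.0, 0.0]
wrist_force: [-0.8, 0.6, -2.3]
opening: 0.756
[[ 3.30e-03 -2.68e-02  5.30e-02  6.40e+02  2.00e-03 -3.04e-02]
 [ 3.30e-03  2.51e-02  5.46e-02  6.73e+02  4.00e-03 -3.34e-02]]
crown 6245 [ 0.0026 -0.0003 -0.0299] z slope vs y [ 0.0221 -0.0299] vs x [ 0.4755 -0.0312]
-0.025 x -0.0056 0.0071
0 x -0.0059 0.007
0.025 x -0.0059 0.0069
t: 23.92
tcp_pos: [0.5894, -0.0303, 0.1998]
ee_rot: [0.745, 0.668, -0.001, -0.0]
wrist_force: [-0.2, -0.3, -0.4]
opening: 0.755
turn [-0.002  0.002  0.   ] shift [0.034 0.157 0.445] deg 0.1 t 23.925
```

```bash
python3 -m handwheel '-0.041 0 0 0.033 0.152 0 0;-0.041 0 0 0.033 0.152 0.2 0;-0.041 0 0 0.033 0.152 0.35 0;-0.041 0 0 0.033 0.152 0.45 0;-0.041 0 0 0.033 0.152 0.45 0;-0.041 0 0 0.033 0.152 0.45 0'
python3 - <<'E'
from h import *
s,c=snap('wrist','w14');print(legs(s,c).round(4))
toolmove([.6125,-.028,.133],np.radians(-6.25))
offs(s,c,[(262,243),(349,242)])
E
```

```text
t: 24.68
tcp_pos: [0.6133, -0.0284, 0.1333]
ee_rot: [0.745, 0.667, 0.01, 0.013]
wrist_force: [0.7, -0.6, -1.3]
opening: 0.756
[[ 3.50e-03 -2.66e-02  5.28e-02  6.33e+02  2.00e-04 -2.85e-02]
 [ 3.50e-03  2.52e-02  5.45e-02  6.70e+02  1.30e-03 -3.42e-02]]
turn [ 0.042  0.002 -0.   ] shift [ 0.002 -0.007  0.003] deg 1.9 t 24.725
tips [[ 0.5887 -0.0254  0.06  ]
 [ 0.6399 -0.0311  0.06  ]] at50 [[ 0.5886 -0.0254  0.0825]
 [ 0.64   -0.0311  0.0842]] holes [[ 0.5864 -0.0254  0.06  ]
 [ 0.6409 -0.0314  0.06  ]]
shift needed mm (tool x,y): extrap [[-0.3, -2.3], [-0.2, 1.0]] from z50 [[-0.3, -3.0], [-0.1, 0.2]]
```

Needs y ≈ −0.8 mm; descend.

```bash
python3 -m handwheel '0 0 0 0 -0.008 0.08 0;0 0 0 0 -0.01 0.14 0;0 0 0 0 -0.012 0.2 0;0 0 0 0 -0.012 0.2 0;0 0 0 0 -0.014 0.26 0;0 0 0 0 -0.015 0.32 0;0 0 0 0 -0.016 0.36 0;0 0 0 0 -0.016 0.36 0'
python3 -m handwheel '0 0 0 0 0 0.02 0;0 0 0 0 0 0.035 0;0 0 0 0 0 0.045 0;0 0 0 0 0 0.045 0'
```

```text
t: 25.72
tcp_pos: [0.6123, -0.0283, 0.0787]
ee_rot: [0.745, 0.667, 0.01, 0.012]
wrist_force: [0.4, 0.6, -0.8]
opening: 0.757
t: 26.22
tcp_pos: [0.6126, -0.0283, 0.0738]
ee_rot: [0.745, 0.667, 0.01, 0.012]
wrist_force: [-2.5, 0.8, 6.9]
opening: 0.757
```

```bash
python3 -m handwheel '0 0 0 0 0 0 -1;0 0 0 0 0 0 -1;0 0 0 0 0 0 -1;0 0 0 0 0.01 -0.3 -1;0.043 0 0 0 0.02 -0.8 -1;0.043 0 0 0 0.02 -0.9 -1;0.043 0 0 0 0.02 -0.9 -1;0.043 0 0 0 0.02 -0.9 -1'
python3 -m handwheel '0 0 0 0.5 0 -0.6 -1;0 0 0 0.5 0 -0.6 -1;0 0 0 0.5 0 -0.6 -1;0 0 0 0.5 0 -0.6 -1;0 0 0 0.5 0 -0.6 -1'
python3 - <<'E'
from h import *
s,c=snap('wrist','w15');cv2.imwrite('pics/w15.png',c['frame'][:,:,::-1])
P=cloud(c,s)
for x,y in((.6023,-.127),(.6076,-.0774),(.6132,-.0278)):
    roi=(np.abs(P[...,0]-x)<.04)&(np.abs(P[...,1]-y)<.02)&(P[...,2]<.13)
    q=P[roi&(P[...,2]>.098)];
    if len(q)>20: print(len(q),q.mean(0).round(4),np.polyfit(q[:,0]-x,q[:,2],1).round(4),cv2.minAreaRect((q[:,:2]*1000).astype(np.float32)))
f=np.array([.109,.994])
p2=np.array([.6077,-.0775])
# weights
roi=(P[...,0]>.35)&(P[...,0]<.53)&(P[...,1]>0)&(P[...,1]<.35)&(P[...,2]>.066)&(P[...,2]<.09)
k,l,st,ce=cv2.connectedComponentsWithStats(roi.astype(np.uint8))
for i in range(1,k):
    if st[i,4]>20: print('w',st[i],P[l==i].mean(0).round(4))
rim=(P[...,0]>.56)&(P[...,0]<.70)&(P[...,1]>.0)&(P[...,1]<.22)&(np.abs(P[...,2]-.098)<.003)
k,l,st,ce=cv2.connectedComponentsWithStats(rim.astype(np.uint8))
for i in range(1,k):
    if st[i,4]>60:
        q=P[l==i];(cx,cy),r=cv2.minEnclosingCircle((q[:,:2]*1000).astype(np.float32));print('rim',st[i],cx,cy,r,q[:,2].mean(),np.polyfit(q[:,1],q[:,2],1))
E
```

```text
t: 27.22
tcp_pos: [0.6105, -0.0277, 0.2074]
ee_rot: [0.745, 0.667, -0.002, -0.002]
wrist_force: [-1.3, -0.3, -1.0]
opening: 0.999
t: 27.85
tcp_pos: [0.6179, 0.0453, 0.2952]
ee_rot: [0.746, 0.666, -0.003, -0.003]
wrist_force: [0.0, -0.2, -0.0]
opening: 0.999
664 [ 0.6038 -0.1259  0.1041] [-0.051   0.1042] ((605.5042114257812, -127.58720397949219), (12.339282989501953, 65.2332763671875), 83.326416015625)
774 [ 0.6089 -0.0765  0.1043] [-0.0029  0.1043] ((608.574462890625, -77.9811019897461), (12.778909683227539, 65.67565155029297), 83.51544189453125)
914 [ 0.6141 -0.0265  0.1043] [0.     0.1043] ((613.9329223632812, -27.43756675720215), (13.223923683166504, 64.0739974975586), 84.17650604248047)
w [144  99  16  13 156] [0.4635 0.1638 0.0736]
w [139 189  15  15 148] [0.4399 0.0698 0.0734]
rim [291  41  54  53 543] 635.5054321289062 170.54493713378906 24.60018539428711 0.09753569931175067 [-0.00209001  0.09789238]
rim [291 106  54  53 519] 629.0982666015625 110.87840270996094 24.583820343017578 0.0975620806133047 [-0.00012082  0.09757551]
rim [292 170  52  52 524] 622.5504760742188 51.29072952270508 24.75550079345703 0.09746525931666711 [0.00033396 0.09744803]
```

View pics/w15.png

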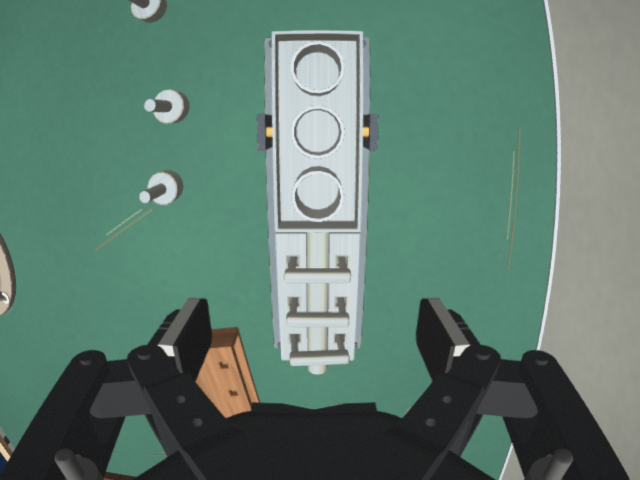

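```bash
python3 - <<'E'
from h import *
s,c=load('w15');P=cloud(c,s)
for x,y in((.4395,.0697),(.4635,.1637)):
    q=P[(np.hypot(P[...,0]-x,P[...,1]-y)<.013)&(np.abs(P[...,2]-.075)<.0025)];print(len(q),q.mean(0).round(4),(cv2.minEnclosingCircle((q[:,:2]*1000).astype(np.float32))))
toolmove([.4395,.0697,.19],np.radians(-6.25))
E
```

```text
114 [0.4389 0.0694 0.0746] ((438.3663330078125, 69.29914855957031), 7.3733062744140625)
125 [0.4626 0.1638 0.0747] ((462.5623474121094, 163.6566925048828), 7.172881603240967)
turn [-0.01   0.002 -0.004] shift [ 0.029 -1.196  0.713] deg 0.5 t 27.9
```

```bash
python3 -m handwheel '-0.01 0 0 0.027 -1 0.3 -1;-0.01 0 0 0.027 -1 0.3 -1;-0.01 0 0 0.027 -1 0.6 -1;-0.01 0 0 0.027 -1 0.7 -1;-0.01 0 0 0.027 -1 0.7 -1'
python3 - <<'E'
from h import *
s,c=snap('wrist','w16');P=cloud(c,s)
q=P[(np.hypot(P[...,0]-.4386,P[...,1]-.0693)<.04)&(np.abs(P[...,2]-.075)<.0025)];print(len(q),q.mean(0).round(4),(cv2.minEnclosingCircle((q[:,:2]*1000).astype(np.float32))))
toolmove([*q.mean(0)[:2],.0455],np.radians(-6.25))
E
```

```text
t: 28.52
tcp_pos: [0.4686, 0.0656, 0.1911]
ee_rot: [0.746, 0.666, -0.001, 0.0]
wrist_force: [-0.0, 0.0, 1.3]
opening: 1.0
263 [0.4383 0.07   0.0746] ((438.1825866699219, 69.87010192871094), 7.1069159507751465)
turn [ 0.004  0.002 -0.005] shift [ 0.006 -0.221  0.981] deg 0.3 t 28.575
```

```bash
python3 -m handwheel '0 0 0 0.006 -0.22 0 -1;0 0 0 0.006 -0.22 0.3 -1;0 0 0 0.006 -0.22 0.7 -1;0 0 0 0.006 -0.22 0.98 -1;0 0 0 0.006 -0.22 0.98 -1;0 0 0 0.006 -0.22 0.98 1;0 0 0 0.006 -0.22 0.98 1;0 0 0 0.006 -0.22 0.98 1' 60
python3 -m handwheel '0 0 0 0 0 0 1;0 0 0 0 0 -0.2 1;0 0 0 0 0 -0.7 1;0 0 0 0 0 -0.98 1;0 0 0 0 0 -1 1;0 0 0 0 0 -1 1'
python3 - <<'E'
from h import *
s,c=snap('wrist','w17');cv2.imwrite('pics/w17.png',c['frame'][:,:,::-1])
toolmove([.6225,.0513,.195],np.radians(-6.25))
P=cloud(c,s);Q=(P-np.array(s['tcp_pos']))@R.from_quat(s['ee_rot']).as_matrix()
q=Q[(np.hypot(Q[...,0],Q[...,1])<.028)&(Q[...,2]>.012)&(Q[...,2]<.06)]
print(len(q),q.min(0).round(4),q.max(0).round(4))
t=q[q[:,2]<.024];print(len(t),t.mean(0).round(4),cv2.minEnclosingCircle((t[:,:2]*1000).astype(np.float32)))
E
```

```text
t: 29.58
tcp_pos: [0.4399, 0.0703, 0.0471]
ee_rot: [0.746, 0.666, 0.002, 0.002]
wrist_force: [-0.1, -0.1, -0.6]
opening: 0.377
t: 30.32
tcp_pos: [0.4378, 0.0706, 0.1962]
ee_rot: [0.746, 0.666, 0.001, 0.001]
wrist_force: [-0.2, -0.6, -2.8]
opening: 0.142
turn [ 0.003  0.001 -0.004] shift [0.012 1.242 0.006] deg 0.2 t 30.375
3523 [-0.0081 -0.0186  0.0121] [0.0189 0.0206 0.0441]
2708 [0.0071 0.001  0.0209] ((-0.850898027420044, 1.0781381130218506), 19.902488708496094)
```

View pics/w17.png

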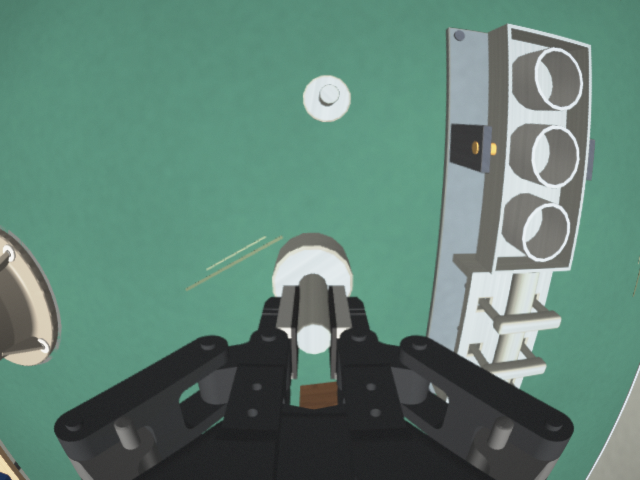

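```bash
python3 -m handwheel '0 0 0 0.012 1 0 1;0 0 0 0.012 1 0 1;0 0 0 0.012 1 0 1;0 0 0 0.012 1 0 1;0 0 0 0.012 1 0 1'
python3 -c "
from h import *
toolmove([.6215,.0523,.165],np.radians(-6.25))"
```

```text
t: 31.0
tcp_pos: [0.5846, 0.0553, 0.1938]
ee_rot: [0.746, 0.666, -0.001, -0.0]
wrist_force: [-0.7, -0.9, -2.1]
opening: 0.144
turn [-0.003  0.002 -0.005] shift [0.008 0.247 0.191] deg 0.3 t 31.0
```

```bash
python3 -m handwheel '0 0 0 0.008 0.247 0 1;0 0 0 0.008 0.247 0.1 1;0 0 0 0.008 0.247 0.19 1;0 0 0 0.008 0.247 0.19 1;0 0 0 0.008 0.247 0.19 1'
cat >> h.py <<'E'
def body(s,c):
    P=cloud(c,s);Rm=R.from_quat(s['ee_rot']).as_matrix();Q=(P-np.array(s['tcp_pos']))@Rm
    q=Q[(np.hypot(Q[...,0],Q[...,1])<.028)&(Q[...,2]>.012)&(Q[...,2]<.024)]
    (x,y),r=cv2.minEnclosingCircle((q[:,:2]*1000).astype(np.float32));A=np.c_[q[:,:2],np.ones(len(q))];k=np.linalg.lstsq(A,q[:,2],rcond=None)[0]
    b=Rm@np.array([x/1000,y/1000,.0209])+s['tcp_pos'];print('body tool mm',round(x,2),round(y,2),'r',round(r,2),'plane',k.round(4),'world',b.round(4));return b
def rims(s,c):
    P=cloud(c,s);out={}
    for i,(x,y) in enumerate(((.6225,.0513),(.6291,.1109),(.6355,.1705))):
        q=P[(np.hypot(P[...,0]-x,P[...,1]-y)<.031)&(np.abs(P[...,2]-.098)<.003)]
        if len(q)>30:
            (a,b),r=cv2.minEnclosingCircle((q[:,:2]*1000).astype(np.float32));print('rim',i+1,len(q),round(a,1),round(b,1),round(r,1),q[:,2].mean().round(4))
E
python3 - <<'E'
from h import *
s,c=snap('wrist','w18');cv2.imwrite('pics/w18.png',c['frame'][:,:,::-1])
body(s,c);rims(s,c);toolmove([.6215,.0523,.1055],np.radians(-6.25))
E
```

```text
t: 31.62
tcp_pos: [0.621, 0.0526, 0.1656]
ee_rot: [0.746, 0.666, -0.001, -0.0]
wrist_force: [-0.2, 0.5, -1.6]
opening: 0.139
body tool mm -0.92 1.26 r 19.89 plane [0.0527 0.0068 0.0206] world [0.6221 0.0515 0.1447]
rim 1 707 622.4 51.6 24.6 0.0975
rim 2 1326 628.7 111.0 24.5 0.0975
rim 3 1370 635.3 170.4 24.6 0.0975
turn [-0.002  0.002 -0.005] shift [-0.001  0.001  0.403] deg 0.3 t 31.675
```

View pics/w18.png

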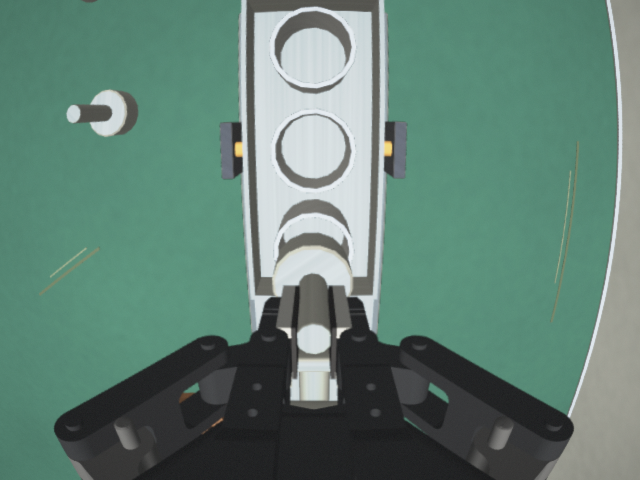

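```bash
python3 -m handwheel '0 0 0 0 0.002 0.08 1;0 0 0 0 0.002 0.14 1;0 0 0 0 0.002 0.18 1;0 0 0 0 0.002 0.22 1;0 0 0 0 0.002 0.26 1;0 0 0 0 0.002 0.26 1;0 0 0 0 0.002 0.26 1'
python3 -m handwheel '0 0 0 0 0 0.04 1;0 0 0 0 0 0.08 1;0 0 0 0 0 0.11 1;0 0 0 0 0 0.12 1;0 0 0 0 0 0.12 1'
```

```text
t: 32.55
tcp_pos: [0.6218, 0.0523, 0.1271]
ee_rot: [0.746, 0.666, -0.001, 0.0]
wrist_force: [-1.1, -0.5, -2.7]
opening: 0.141
t: 33.17
tcp_pos: [0.6218, 0.0523, 0.109]
ee_rot: [0.746, 0.666, -0.001, -0.0]
wrist_force: [0.6, -0.2, -3.1]
opening: 0.14
```

```bash
python3 -m handwheel '0 0 0 0 0 0.015 1;0 0 0 0 0 0.025 1;0 0 0 0 0 0.03 1;0 0 0 0 0 0.03 1'
```

```text
t: 33.67
tcp_pos: [0.6219, 0.0522, 0.1055]
ee_rot: [0.746, 0.666, -0.001, 0.0]
wrist_force: [-2.7, -0.1, 4.5]
opening: 0.14
```

```bash
python3 -m handwheel '0 0 0 0 0 0 0;0 0 0 0 0 0 0;0 0 0 0 0 0 0;0 0 0 0 0 -0.2 0;0 0 0 0 0 -0.6 -1;0 0 0 0 0 -0.9 -1;0 0 0 0 0 -0.9 -1'
python3 - <<'E'
from h import *
s,c=snap('wrist','w19');P=cloud(c,s)
roi=(P[...,0]>.35)&(P[...,0]<.55)&(P[...,1]>0)&(P[...,1]<.4)&(np.abs(P[...,2]-.075)<.003)
k,l,st,ce=cv2.connectedComponentsWithStats(roi.astype(np.uint8))
for i in range(1,k):
    if st[i,4]>30: print('w',st[i],P[l==i].mean(0).round(4))
q=P[(np.hypot(P[...,0]-.6225,P[...,1]-.0513)<.02)&(P[...,2]>.11)&(P[...,2]<.15)];print('seated stem top',len(q),q.mean(0).round(4),q[:,2].max())
rims(s,c)
toolmove([.4626,.1637,.19],np.radians(-6.25))
E
```

```text
t: 34.55
tcp_pos: [0.6247, 0.0513, 0.2453]
ee_rot: [0.746, 0.666, 0.003, 0.003]
wrist_force: [0.1, -0.9, -0.6]
opening: 1.001
w [111 105  14  16 157] [0.4628 0.1641 0.0745]
seated stem top 396 [0.6228 0.0527 0.1291] 0.1342302935646872
rim 1 691 622.2 51.1 24.8 0.0975
rim 2 692 628.9 110.6 24.6 0.0976
rim 3 721 635.0 170.5 24.7 0.0976
turn [ 0.005  0.    -0.005] shift [ 0.62  -1.149  0.345] deg 0.3 t 34.6
```

```bash
python3 -m handwheel '0 0 0 0.62 -1 0 -1;0 0 0 0.62 -1 0 -1;0 0 0 0.62 -1 0 -1;0 0 0 0.62 -1 0.2 -1;0 0 0 0.62 -1 0.34 -1;0 0 0 0.62 -1 0.34 -1'
python3 - <<'E'
from h import *
s,c=snap('wrist','w20');P=cloud(c,s)
roi=(P[...,0]>.35)&(P[...,0]<.55)&(P[...,1]>0)&(P[...,1]<.45)&(np.abs(P[...,2]-.075)<.003)
k,l,st,ce=cv2.connectedComponentsWithStats(roi.astype(np.uint8))
for i in range(1,k):
    if st[i,4]>30: print('w',st[i],P[l==i].mean(0).round(4))
toolmove([.4627,.164,.0455],np.radians(-6.25))
E
```

```text
t: 35.35
tcp_pos: [0.4823, 0.1611, 0.1882]
ee_rot: [0.746, 0.666, -0.002, 0.0]
wrist_force: [0.2, -0.7, -0.2]
opening: 1.0
w [227  34  20  20 294] [0.4461 0.2978 0.0746]
w [273 217  19  18 277] [0.462  0.165  0.0746]
turn [ 0.001  0.003 -0.005] shift [ 0.006 -0.142  0.96 ] deg 0.3 t 35.4
```

```bash
python3 -m handwheel '0 0 0 0.012 -0.147 0 -1;0 0 0 0.012 -0.147 0.3 -1;0 0 0 0.012 -0.147 0.7 -1;0 0 0 0.012 -0.147 0.95 -1;0 0 0 0.012 -0.147 0.95 -1;0 0 0 0.012 -0.147 0.95 1;0 0 0 0.012 -0.147 0.95 1;0 0 0 0.012 -0.147 0.95 1' 60
python3 -m handwheel '0 0 0 0 0 0 1;0 0 0 0 0 0 1;0 0 0 0 0 0 1;0 0 0 0 0 -0.2 1;0 0 0 0 0 -0.7 1;0 0 0 0 0 -1 1;0 0 0 0 0 -1 1'
python3 - <<'E'
from h import *
s,c=snap('wrist','w21');body(s,c);toolmove([.6288,.1108,.195],np.radians(-6.25))
E
```

```text
t: 36.4
tcp_pos: [0.4631, 0.1654, 0.0485]
ee_rot: [0.746, 0.666, 0.001, 0.001]
wrist_force: [0.1, 0.7, 0.3]
opening: 0.38
t: 37.28
tcp_pos: [0.4662, 0.166, 0.2026]
ee_rot: [0.746, 0.666, 0.006, 0.003]
wrist_force: [0.6, 0.1, -2.7]
opening: 0.139
body tool mm -1.1 0.65 r 19.94 plane [0.0391 0.0083 0.0218] world [0.4669 0.1649 0.1817]
turn [ 0.007 -0.003 -0.005] shift [-0.24   1.135  0.038] deg 0.4 t 37.325
```

```bash
python3 -m handwheel '0.006 0 0 -0.23 1 0 1;0.006 0 0 -0.23 1 0 1;0.006 0 0 -0.23 1 0 1;0.006 0 0 -0.23 1 0 1;0.006 0 0 -0.23 1 0 1;0.006 0 0 -0.23 1 0 1'
python3 -c "
from h import *
toolmove([.6282,.1119,.165],np.radians(-6.25))"
```

```text
t: 38.08
tcp_pos: [0.6074, 0.1159, 0.1997]
ee_rot: [0.745, 0.667, 0.001, -0.002]
wrist_force: [0.0, -0.4, -1.3]
opening: 0.142
turn [-0.002 -0.004 -0.003] shift [-0.012  0.141  0.231] deg 0.2 t 38.075
```

```bash
python3 -m handwheel '0 0 0 -0.012 0.14 0 1;0 0 0 -0.012 0.14 0.1 1;0 0 0 -0.012 0.14 0.2 1;0 0 0 -0.012 0.14 0.23 1;0 0 0 -0.012 0.14 0.23 1;0 0 0 -0.012 0.14 0.23 1'
python3 - <<'E'
from h import *
s,c=snap('wrist','w22');b=body(s,c);rims(s,c)
print('shift tool',((np.array([.6288,.1108,b[2]])-b)@R.from_quat(s['ee_rot']).as_matrix()/.15).round(4))
E
```

```text
t: 38.83
tcp_pos: [0.6282, 0.1119, 0.1657]
ee_rot: [0.745, 0.667, 0.001, -0.001]
wrist_force: [-0.8, 0.7, -2.3]
opening: 0.144
body tool mm -1.14 1.0 r 19.84 plane [0.0406 0.0091 0.0218] world [0.6291 0.1108 0.1448]
rim 1 33 621.0 30.7 10.2 0.0971
rim 2 705 628.7 111.5 24.5 0.0975
rim 3 1335 635.4 170.5 24.5 0.0975
shift tool [ 0.    -0.002  0.   ]
```

```bash
python3 -m handwheel '0 0 0 0.001 -0.001 0.08 1;0 0 0 0.001 -0.001 0.14 1;0 0 0 0.001 -0.001 0.18 1;0 0 0 0.001 -0.001 0.22 1;0 0 0 0.001 -0.001 0.26 1;0 0 0 0.001 -0.001 0.26 1;0 0 0 0.001 -0.001 0.26 1'
python3 -m handwheel '0 0 0 0 0 0.04 1;0 0 0 0 0 0.08 1;0 0 0 0 0 0.11 1;0 0 0 0 0 0.12 1;0 0 0 0 0 0.13 1;0 0 0 0 0 0.135 1;0 0 0 0 0 0.14 1;0 0 0 0 0 0.14 1'
```

```text
t: 39.75
tcp_pos: [0.6284, 0.1121, 0.1271]
ee_rot: [0.745, 0.667, 0.001, -0.001]
wrist_force: [-0.2, 0.2, -2.9]
opening: 0.139
t: 40.75
tcp_pos: [0.6286, 0.1122, 0.1069]
ee_rot: [0.745, 0.667, 0.002, -0.001]
wrist_force: [-1.8, 0.3, 1.6]
opening: 0.138
```

```bash
python3 -m handwheel '0 0 0 0 0 0.01 1;0 0 0 0 0 0.01 0;0 0 0 0 0 0 0;0 0 0 0 0 0 0;0 0 0 0 0 -0.2 0;0 0 0 0 0 -0.6 -1;0 0 0 0 0 -0.9 -1;0 0 0 0 0 -0.9 -1'
python3 - <<'E'
from h import *
s,c=snap('wrist','w23');P=cloud(c,s)
roi=(P[...,0]>.3)&(P[...,0]<.55)&(P[...,1]>0)&(P[...,1]<.45)&(np.abs(P[...,2]-.075)<.003)
k,l,st,ce=cv2.connectedComponentsWithStats(roi.astype(np.uint8))
for i in range(1,k):
    if st[i,4]>30: print('w',st[i],P[l==i].mean(0).round(4))
for x,y in((.6225,.0513),(.6289,.111)):
    q=P[(np.hypot(P[...,0]-x,P[...,1]-y)<.02)&(P[...,2]>.11)&(P[...,2]<.15)];print('seated',len(q),q.mean(0).round(4) if len(q) else 0,q[:,2].max() if len(q) else 0)
rims(s,c)
toolmove([.4461,.2978,.19],np.radians(-6.25))
E
```

```text
t: 41.75
tcp_pos: [0.6311, 0.1108, 0.2468]
ee_rot: [0.745, 0.667, 0.005, 0.002]
wrist_force: [-0.2, 0.2, 0.6]
opening: 1.001
w [ 86  37  14  15 134] [0.4467 0.2977 0.0744]
seated 398 [0.6228 0.0538 0.1268] 0.13407897982308598
seated 395 [0.6293 0.1125 0.1289] 0.13437718172722224
rim 1 595 622.5 51.5 24.8 0.0974
rim 2 676 629.0 110.9 24.7 0.0975
rim 3 684 635.4 170.3 24.5 0.0976
turn [ 0.006 -0.006 -0.003] shift [ 1.098 -1.356  0.358] deg 0.4 t 41.8
```

```bash
python3 -m handwheel '0.006 0 0 0.8 -1 0 -1;0.006 0 0 0.8 -1 0 -1;0.006 0 0 0.8 -1 0 -1;0.006 0 0 0.8 -1 0 -1;0.006 0 0 0.8 -1 0 -1'
python3 -m handwheel '0 0 0 0.3 -0.33 0.2 -1;0 0 0 0.3 -0.33 0.3 -1;0 0 0 0.3 -0.33 0.34 -1;0 0 0 0.3 -0.33 0.34 -1;0 0 0 0.3 -0.33 0.34 -1'
python3 - <<'E'
from h import *
s,c=snap('wrist','w24');P=cloud(c,s)
roi=(P[...,0]>.3)&(P[...,0]<.55)&(P[...,1]>0)&(P[...,1]<.45)&(np.abs(P[...,2]-.075)<.003)
k,l,st,ce=cv2.connectedComponentsWithStats(roi.astype(np.uint8))
for i in range(1,k):
    if st[i,4]>30: print('w',st[i],P[l==i].mean(0).round(4))
    if st[i,4]>100: toolmove([*P[l==i].mean(0)[:2],.0455],np.radians(-6.25))
E
```

```text
t: 42.42
tcp_pos: [0.493, 0.2474, 0.2426]
ee_rot: [0.745, 0.667, 0.001, -0.001]
wrist_force: [0.9, -0.2, -0.7]
opening: 0.999
t: 43.05
tcp_pos: [0.4508, 0.2959, 0.1927]
ee_rot: [0.746, 0.666, 0.002, -0.001]
wrist_force: [0.1, 1.2, 1.6]
opening: 1.003
w [295 215  19  19 277] [0.4461 0.2989 0.0745]
turn [ 0.001 -0.005 -0.005] shift [ 0.01  -0.032  0.982] deg 0.3 t 43.1
```

```bash
python3 -m handwheel '0 0 0 0.01 -0.032 0 -1;0 0 0 0.01 -0.032 0.3 -1;0 0 0 0.01 -0.032 0.7 -1;0 0 0 0.01 -0.032 0.97 -1;0 0 0 0.01 -0.032 0.97 -1;0 0 0 0.01 -0.032 0.97 1;0 0 0 0.01 -0.032 0.97 1;0 0 0 0.01 -0.032 0.97 1' 60
python3 -m handwheel '0 0 0 0 0 0 1;0 0 0 0 0 0 1;0 0 0 0 0 0 1;0 0 0 0 0 -0.2 1;0 0 0 0 0 -0.7 1;0 0 0 0 0 -1 1;0 0 0 0 0 -1 1'
python3 - <<'E'
from h import *
s,c=snap('wrist','w25');body(s,c);toolmove([.6352,.1704,.195],np.radians(-6.25))
E
```

```text
t: 44.1
tcp_pos: [0.4471, 0.2996, 0.0488]
ee_rot: [0.746, 0.666, 0.003, -0.001]
wrist_force: [0.1, 0.1, -0.3]
opening: 0.379
t: 44.98
tcp_pos: [0.45, 0.2996, 0.2033]
ee_rot: [0.746, 0.666, 0.008, -0.0]
wrist_force: [0.6, 0.5, -3.7]
opening: 0.143
body tool mm -0.96 0.89 r 19.72 plane [0.0452 0.0054 0.0221] world [0.451  0.2988 0.1824]
turn [ 0.007 -0.011 -0.005] shift [-0.711  1.339  0.036] deg 0.6 t 45.025
```

```bash
python3 -m handwheel '0.007 -0.01 0 -0.7 1 0 1;0.007 -0.01 0 -0.7 1 0 1;0.007 -0.01 0 -0.7 1 0 1;0.007 -0.01 0 -0.7 1 0 1;0.007 -0.01 0 -0.7 1 0 1;0.007 -0.01 0 -0.7 1 0 1'
python3 -c "
from h import *
toolmove([.6344,.1715,.166],np.radians(-6.25))"
```

```text
t: 45.78
tcp_pos: [0.5831, 0.18, 0.1985]
ee_rot: [0.745, 0.667, -0.001, -0.002]
wrist_force: [0.3, -0.7, -2.9]
opening: 0.14
turn [-0.005 -0.002 -0.001] shift [-0.019  0.347  0.215] deg 0.2 t 45.775
```

```bash
python3 -m handwheel '0 0 0 -0.019 0.345 0 1;0 0 0 -0.019 0.345 0 1;0 0 0 -0.019 0.345 0.1 1;0 0 0 -0.019 0.345 0.21 1;0 0 0 -0.019 0.345 0.21 1;0 0 0 -0.019 0.345 0.21 1'
python3 - <<'E'
from h import *
s,c=snap('wrist','w26');b=body(s,c);rims(s,c)
print('shift tool',((np.array([.6353,.1704,b[2]])-b)@R.from_quat(s['ee_rot']).as_matrix()/.15).round(4))
E
```

```text
t: 46.52
tcp_pos: [0.6337, 0.1721, 0.167]
ee_rot: [0.745, 0.667, -0.001, -0.002]
wrist_force: [0.3, 0.0, -2.3]
opening: 0.139
body tool mm -1.24 1.03 r 19.79 plane [0.0447 0.0045 0.0221] world [0.6346 0.1708 0.146 ]
rim 1 324 623.7 65.8 17.2 0.0975
rim 2 37 626.5 90.9 10.3 0.0972
rim 3 706 635.5 171.1 24.5 0.0975
shift tool [-0.0019  0.0052 -0.    ]
```

```bash
python3 -m handwheel '0 0 0 -0.001 0.004 0.08 1;0 0 0 -0.001 0.004 0.14 1;0 0 0 -0.001 0.004 0.18 1;0 0 0 -0.001 0.004 0.22 1;0 0 0 -0.001 0.004 0.26 1;0 0 0 -0.001 0.004 0.26 1;0 0 0 -0.001 0.004 0.26 1'
python3 -m handwheel '0 0 0 0 0 0.04 1;0 0 0 0 0 0.08 1;0 0 0 0 0 0.11 1;0 0 0 0 0 0.13 1;0 0 0 0 0 0.14 1;0 0 0 0 0 0.145 1;0 0 0 0 0 0.15 1;0 0 0 0 0 0.15 1'
```

```text
t: 47.45
tcp_pos: [0.6348, 0.1716, 0.1287]
ee_rot: [0.745, 0.667, -0.0, -0.001]
wrist_force: [0.4, -0.7, -2.5]
opening: 0.141
t: 48.45
tcp_pos: [0.6349, 0.1716, 0.1073]
ee_rot: [0.745, 0.667, 0.0, -0.002]
wrist_force: [-3.7, -0.4, 5.4]
opening: 0.14
```

Seated (force 5 N). Release, retract, and step back toward −y for a final look.

```bash
python3 -m handwheel '0 0 0 0 0 0 0;0 0 0 0 0 0 0;0 0 0 0 0 0 0;0 0 0 0 0 -0.2 0;0 0 0 0 0 -0.6 -1;0 0 0 0 0 -1 -1;0 0 0 0 0 -1 -1;0 0 0 0 0 -1 -1'
python3 -m handwheel '0 0 0 -0.85 0 -0.3 -1;0 0 0 -0.85 0 -0.3 -1;0 0 0 -0.85 0 -0.3 -1;0 0 0 -0.85 0 -0.3 -1;0 0 0 -0.85 0 -0.3 -1'
python3 - <<'E'
from h import *
s,c=snap('wrist','w27');P=cloud(c,s)
for x,y in((.6225,.0513),(.6289,.111),(.6353,.1704)):
    q=P[(np.hypot(P[...,0]-x,P[...,1]-y)<.02)&(P[...,2]>.11)&(P[...,2]<.15)];print('seated',len(q),q.mean(0).round(4),np.percentile(q[:,2],90).round(4))
rims(s,c)
for x,y in((.6023,-.127),(.6076,-.0774),(.6132,-.0278)):
    q=P[(np.abs(P[...,0]-x)<.04)&(np.abs(P[...,1]-y)<.02)&(P[...,2]<.13)&(P[...,2]>.098)]
    if len(q)>20: print('U',len(q),q.mean(0).round(4),np.polyfit(q[:,0]-x,q[:,2],1).round(4))
s,c=snap('scene','s2');a=load('scene0')[1]
cv2.imwrite('pics/s2.png',c['frame'][:,:,::-1])
for n,(x0,y0,x1,y1) in dict(movement=(500,240,545,278),cover=(160,245,210,283),knob=(148,218,172,240),stack=(482,272,520,306),rack=(205,200,290,230)).items():
    print(n,'max pixel diff',np.abs(c['frame'][y0:y1,x0:x1].astype(int)-a['frame'][y0:y1,x0:x1]).max(2).mean().round(2))
E
```

```text
t: 49.45
tcp_pos: [0.635, 0.1713, 0.2569]
ee_rot: [0.745, 0.667, 0.0, -0.002]
wrist_force: [0.0, 0.8, -0.9]
opening: 0.998
t: 50.08
tcp_pos: [0.6209, 0.0474, 0.2995]
ee_rot: [0.744, 0.669, -0.001, -0.003]
wrist_force: [-0.5, 0.8, -0.6]
opening: 0.995
seated 268 [0.6227 0.0523 0.1298] 0.1335
seated 224 [0.629  0.1109 0.1326] 0.1335
seated 251 [0.6368 0.1697 0.1304] 0.1336
rim 1 521 622.3 51.4 24.6 0.0975
rim 2 499 629.0 110.8 24.7 0.0976
rim 3 538 635.2 170.6 24.6 0.0976
U 642 [ 0.6042 -0.1258  0.104 ] [-0.0513  0.1041]
U 750 [ 0.6088 -0.0763  0.1043] [0.0005 0.1043]
U 841 [ 0.6135 -0.0263  0.1045] [0.0019 0.1045]
movement max pixel diff 4.65
cover max pixel diff 4.89
knob max pixel diff 3.49
stack max pixel diff 4.59
rack max pixel diff 9.97
```

View pics/s2.png

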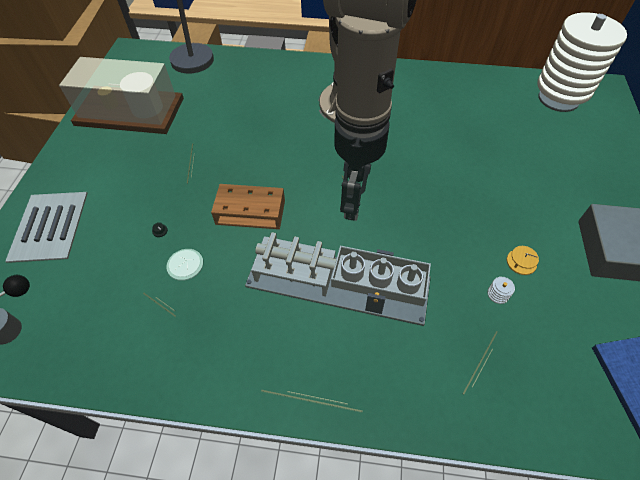

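```bash
python3 -c "
from station import bot
print(bot.sign_off())"
```

```text
the job is handed in; nothing more can be done
None
```

I pressed the bar down until the bin was level, then dropped all three U-bolts over it into pairs 1, 2 and 3. After that I slid the three weights home into tubes 1, 2 and 3. The job was handed in at about 50 s of robot time; the sign-off gives no verdict.

**Last checks:**
- **Bin:** all three tube rims read 97.5–97.6 mm above the bench, so the bin is level (98 mm expected).
- **Weights:** the stem tops read about 133.5 mm, so the weights are on the tube floors (133 mm expected).
- **U-bolts:** the crown tops read 104–104.5 mm. That is 1.5–2 mm under the 106 mm expected, within the cameras' calibration error, and each one met the bar with a contact force of about 7–12 N.
- **Other things on the bench:** in the scene picture the movement, cover, knob and stack are where they started, by sight and by a small pixel difference. No weight was found displaced.

**One flaw:** the U-bolt in pair 1 leans about 3° sideways within its hole clearance. Its crown centre is at the same height as the other two, so I left it.

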